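# Sort the pneumatic spares into their trays and the valve into its bay

## Task

Put away the loose parts lying in the front part of the table: both hex bolts, the black tee fitting and the bronze silencer each go into the cavity of the grey tray whose front ledge carries a fixed sample of the same kind. The solenoid valve goes upright onto the floor of the narrow metal bay, turned so that its small plug block points to the bay's notched end wall; do not tip the valve over on the way. Let everything go and leave it at rest.

Things in the scene. Friction and masses are not known exactly. Their poses are not given: they have to be found in the camera images.
- long_bolt: Loose steel hex bolt lying down, 47 mm long, shank 10 mm across, head 19 mm across and 17 mm tall. Origin at the middle of its length, on its underside; length along its y, head at y +16 to +24 mm, shank from -24 to +16 mm, shank 13 mm high at most above the table. Belongs in bolt_tray.
- short_bolt: Loose steel hex bolt lying down, 39 mm long, shank 10 mm across, head 19 mm across and 17 mm tall. Origin at the middle of its length, on its underside; length along its y, head at y +12 to +20 mm, shank from -20 to +12 mm, up to 13 mm above the table. Belongs in bolt_tray.
- tee: Loose black push-in tee fitting lying flat, 35 x 54 x 17 mm. Origin at the middle of its outline, on its underside. Its straight run lies along its y (54 mm long) at x +1 to +18 mm; its branch points to -x, ends at x = -16 mm and is 16 mm wide at y = 0. At y = 0 it can be gripped across x over 34 mm (from -16 to +18 mm). Belongs in tee_tray.
- bronze_silencer: Loose yellowish sintered bronze exhaust silencer lying down, 16 x 41 x 18 mm, length along its y. Origin at the middle of its outline, on its underside. Round body 14 mm across at y -20 to +6 mm, its axis 9 mm up; hexagon 16 x 18 mm at y +6 to +12 mm, thread beyond. Belongs in silencer_tray.
- valve: Loose solenoid valve standing upright, 23 x 50 x 58 mm, 0.14 kg. Origin at the centre of its underside, z up. White foot 22 mm along x by 50 mm along y, 22 mm high; on it the black coil, 22 mm along x, at y -5 to +21 mm, height 22 to 54 mm (grip it there across x); and the small grey plug block at y -22 to -6 mm, height 25 to 43 mm. At the start its yaw is within 0.8 rad of the world's. Belongs in valve_bay.
- valve_plug (a point): Centre of the valve's small grey plug block, at (0, -14, 34) mm in the valve's frame: it must end towards the notched end (-y) of valve_bay.
- bolt_tray: Fixed low grey plastic tray. Cavity open at the top, inner 82 mm along its x by 94 mm along its y, walls 3 mm thick and 24 mm high (rim up to 26 mm), inner floor 3 mm above the table. Origin: under the centre of the cavity, at table height; z up. At its -x side a ledge 39 mm deep and 10 mm high carries, fixed, the sample: a hex bolt. Yaw within 0.12 rad of the world's.
- tee_tray: Fixed low grey plastic tray. Cavity open at the top, inner 82 mm along its x by 94 mm along its y, walls 3 mm thick and 24 mm high (rim up to 26 mm), inner floor 3 mm above the table. Origin: under the centre of the cavity, at table height; z up. At its -x side a ledge 39 mm deep and 10 mm high carries, fixed, the sample: a black tee fitting. Yaw within 0.12 rad of the world's.
- silencer_tray: Fixed low grey plastic tray. Cavity open at the top, inner 82 mm along its x by 94 mm along its y, walls 3 mm thick and 24 mm high (rim up to 26 mm), inner floor 3 mm above the table. Origin: under the centre of the cavity, at table height; z up. At its -x side a ledge 39 mm deep and 10 mm high carries, fixed, the sample: a bronze silencer. Yaw within 0.12 rad of the world's.
- valve_bay: Fixed metal bay (dark steel walls on a bright base plate) for one upright valve: inner 40 mm along its x by 70 mm along its y, floor 3 mm above the table, walls 3 mm thick with their tops 22 mm above the table, on a base plate 62 x 92 mm. Its end wall at -y has a 20 mm wide notch, down to the floor, in its middle; the other end wall is whole. Origin under the centre, at table height; z up. Yaw within 0.6 rad of the world's.
Not all that is in view belongs to the job. Of the things that look like the tee, the larger one is meant.

How it is judged:
By the outcome, as a careful person would: the job done as asked, in the order asked, and still so for the second after the job is handed in, with the robot touching nothing.
It also fails if it takes over 115 s, if anything falls off the work surface, if the arm or the gripper's body presses on something with over 40 N, if the wrist force passes 120 N, or if a joint passes its speed limit or range.

## Robot

A 6-joint arm with a two-finger parallel gripper is mounted at the origin on a cart in front of the work surface, level with it; the furniture and walls round the work are solid. World frame = base frame: x ahead of the robot, y to its left, z up, the work surface at z = 0. Lengths are in m, angles in degrees, forces in N, time in s.
With the tool pointing down it reaches from about 0.4 to 0.825 m from the base axis. Payload 7 kg.
Tool frame: the origin (TCP) lies on the centre line of the jaws, within the pads' length; the fingertips stand 17 mm ahead of it and the grasp point (between the pads) lies 2 mm behind it; z points along the fingers, y is the direction in which the jaws open and shut (so a half turn about z gives the same grasp; the last joint's range is limited). The gripper opens to 88 mm and grips with 3 to 60 N. Pads are 19 mm wide; open, the fingers measure 130 mm over their backs; the gripper's body (78 mm by 193 mm) begins 47 mm behind the grasp point.
Start: joints at [-58.207, 20.546, 0.682, 0, -70.136, -16.507], TCP at [0.178, -0.651, 0.244] pointing down, gripper open.
Joint ranges: [-176.03, 176.03], [-82.01, 121.73], [-58.28, 71.71], [-173.87, 95.51], [-174.79, -0.11], [-173.66, 173.66]. Speed limits (degrees/s): [136.94, 136.94, 172.46, 180, 180, 180].

## Interface

Orientations are given as [roll, pitch, yaw] about the fixed x, y, z axes, in that order (R = Rz(yaw) Ry(pitch) Rx(roll)).
In Python, from plant import telemetry, vision, close_job, recognise, silhouettes, place_of gives the robot as it stands.
- The arm moves only by the shell command python3 -m handwheel 'ROWS'. ROWS is JSON, a list that holds one entry, the list of rows, each a list of 5 numbers: the shift along the tool's x, y, z in m, then the turn about the tool's z in rad, then the closure, from 0 (fully open) to 1 (shut). In form: [[[tx, ty, tz, yaw, gripper], ...]]. A call has 1 to 20 rows; each row shifts and turns the commanded pose from where the row before left it, along the tool's axes as they then stand; what a row does not reach is not made up. A row lasts 1/12 s, in which the tool goes at most 41.7 mm and 7.16 degrees, less where a joint would pass 70% of its speed; a pose out of reach is approached as far as the arm can. A call with a gripper value outside its range is refused whole. The fingers move at their own pace and stop on an object; the grip force is fixed at half the most. Time passes only in rows, so rows that do not move let the fingers close. It gives the time, the measured TCP pose, the force and the opening at its end, in the units of the state.
- telemetry.get_obs(): the state, without advancing time (a new reading comes with each control period).
- vision.snapshot(name): name is "side" or "top"; returns a dict with "color" (480x640x3 uint8, red, green, blue), "mtx" (3x3 intrinsics, pixels), "cam_to_world" (4x4, takes a point from camera to world coordinates). Camera axes: x right, y down, z forward; pixel columns grow to the right and rows downward; lengths in m; the calibration is good to about 2 mm. A picture is of the moment at which its call begins. There is no depth.
- close_job(): hands the job in, once; it reports no verdict.
Trained networks look in a picture, given as the dict that the camera call returned (one of the last four; its "shot" number tells which), for a name from the list of things; names that differ only in an ending like _2 or _b are one class to them, and where a whole thing is asked for, a point or a joint stands for the part that bears it (a point fixed in the world has none). Each returns a list of dicts, best first, with "conf" (0 to 1); they miss things now and then, are a little off and sometimes report something else, mostly with a low value. They report only what shows in the picture. A call takes as long as a camera call. They do not tell look-alikes from the thing itself.
- recognise(name, picture): "xy" ([column, row] in pixels, amid what is visible of it).
- silhouettes(name, picture): "region" (480x640 bool, what is visible of it) and "xy" ([column, row] in pixels, amid what is visible of it).
- place_of(name, picture): "xy" ([column, row] in pixels: a listed point, or the origin of a listed thing).
The state is a dict: "clock": time; "joint_pos": joint angles; "qvel": joint speeds; "tau": joint torques, N m; "tool_pos": TCP position; "orientation": TCP orientation; "force": force on the tool from outside, world axes, zero at the start; "moment": the same for the moment, N m; "opening": finger opening in m.
Only numpy, scipy, OpenCV 4.12 (cv2) and the standard library are available. Lean on these libraries where they do the work, as an engineer would, in place of code of your own. Each camera call takes 0.05 s, during which the arm holds its last target.

## Working session

There is one attempt and no reset: what is moved stays moved. The work goes in short steps, Python scripts to look and compute and a shell command to move; the robot and the scene stay as the last step left them, time stands still between calls to the robot, and variables do not carry over. Pictures are saved under pics/ and viewed, and the job is handed in when it is done.

```bash
ls; mkdir -p pics; python3 - <<'E'
from plant import telemetry, vision
import cv2
print(telemetry.get_obs())
for n in("top","side"):
    s=vision.snapshot(n); print(n,s["mtx"],s["cam_to_world"],s["shot"])
    cv2.imwrite(f"pics/{n}0.png",s["color"][:,:,::-1])
E
```

```text
pics
{'clock': 0.0, 'joint_pos': array([-5.82052730e+01,  2.05908787e+01,  6.33706350e-01, -2.03182040e-02,
       -7.01360658e+01, -1.65093404e+01]), 'qvel': array([ 0.0406282 ,  0.03415888,  0.10431226,  0.04931885, -0.02194984,
        0.08598946]), 'tau': array([-1.43106317e-03, -5.82722855e+01,  2.93056816e+01,  6.99755833e+00,
        6.80639219e-03, -8.02030740e-05]), 'tool_pos': array([ 0.17782983, -0.65067196,  0.24262781]), 'orientation': array([ 1.79905177e+02, -8.18524961e-03, -1.64721526e+02]), 'force': array([-0.00529718, -0.20863466, -0.60513984]), 'moment': array([ 0.02649439, -0.00995014,  0.00144117]), 'opening': 0.08774447243848038}
top [[523.61988959   0.         317.06852711]
 [  0.         523.61988959 226.5267701 ]
 [  0.           0.           1.        ]] [[-0.01015499 -0.98755257  0.15696113  0.35233198]
 [-0.99993881  0.01071777  0.00273944 -0.06825998]
 [-0.00438761 -0.15692371 -0.98760098  1.12653844]
 [ 0.          0.          0.          1.        ]] 1
side [[508.04237993   0.         320.30463939]
 [  0.         508.04237993 242.87691355]
 [  0.           0.           1.        ]] [[ 0.9975689   0.04824139 -0.05028978  0.592134  ]
 [ 0.06671863 -0.45277625  0.88912445 -0.8382745 ]
 [ 0.02012258 -0.89031816 -0.45489411  0.4438095 ]
 [ 0.          0.          0.          1.        ]] 2
```

View pics/top0.png

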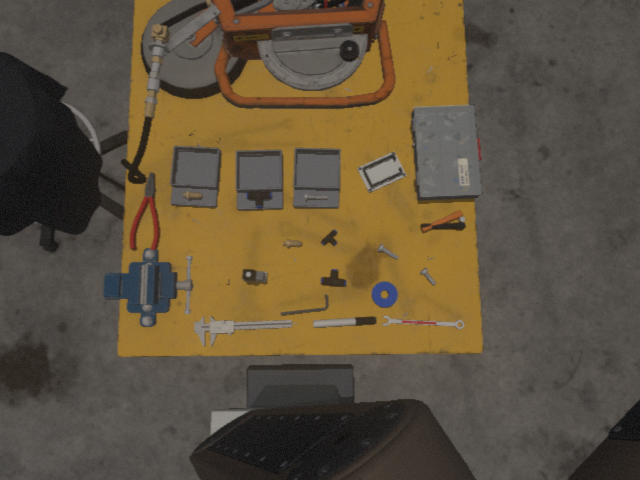

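View pics/side0.png

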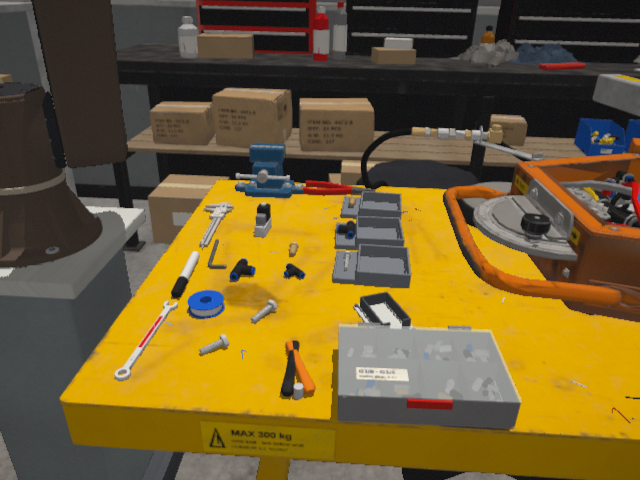

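```bash
cat > h.py <<'E'
from plant import telemetry, vision, recognise, silhouettes, place_of
import numpy as np, cv2
def ray(s,xy):
    K=s["mtx"];T=s["cam_to_world"]
    d=T[:3,:3]@np.linalg.inv(K)@np.array([xy[0],xy[1],1.0]); return T[:3,3],d
def plane(s,xy,z):
    o,d=ray(s,xy); return o+d*(z-o[2])/d[2]
def tri(s1,a,s2,b):
    A=np.zeros((3,3));v=np.zeros(3);
    L=[]
    for s,p in((s1,a),(s2,b)):
        o,d=ray(s,p);d=d/np.linalg.norm(d);M=np.eye(3)-np.outer(d,d);A+=M;v+=M@o;L.append((o,d))
    P=np.linalg.solve(A,v)
    return P,max(np.linalg.norm(np.cross(P-o,d)) for o,d in L)
def proj(s,P):
    T=np.linalg.inv(s["cam_to_world"]);p=s["mtx"]@(T[:3,:3]@np.asarray(P)+T[:3,3]);return p[:2]/p[2]
def crop(s,x0,y0,w,h,k,f,marks=()):
    c=s["color"][y0:y0+h,x0:x0+w,::-1];c=cv2.resize(c,None,fx=k,fy=k,interpolation=cv2.INTER_CUBIC)
    for m in marks: cv2.circle(c,(int((m[0]-x0+.5)*k),int((m[1]-y0+.5)*k)),2,(0,0,255),-1)
    cv2.imwrite(f,c)
E
python3 - <<'E'
from h import *
t=vision.snapshot("top");s=vision.snapshot("side")
crop(t,160,135,300,170,2.66,"pics/c_top.png");crop(s,180,185,240,180,3.3,"pics/c_side.png")
for n in "long_bolt short_bolt tee bronze_silencer valve valve_plug bolt_tray tee_tray silencer_tray valve_bay".split():
    for nm,p in(("top",t),("side",s)):
        print(n,nm,[(np.round(d["xy"],1).tolist(),round(d["conf"],2)) for d in place_of(n,p)[:4]])
E
```

```text
long_bolt top [([385.4, 251.2], 0.39)]
long_bolt side [([260.2, 318.2], 0.67)]
short_bolt top [([425.4, 278.5], 0.43)]
short_bolt side [([215.7, 349.6], 0.56)]
tee top [([329.7, 278.5], 0.64), ([330.0, 236.9], 0.59)]
tee side [([291.7, 272.2], 0.78), ([241.9, 273.3], 0.66)]
bronze_silencer top [([289.0, 244.2], 0.58)]
bronze_silencer side [([293.6, 251.1], 0.58)]
valve top [([254.4, 278.3], 0.61)]
valve side [([265.0, 234.4], 0.87), ([215.5, 350.4], 0.18)]
valve_plug top [([258.4, 276.4], 0.82)]
valve_plug side [([262.5, 220.1], 0.62)]
bolt_tray top [([317.8, 171.7], 0.85)]
bolt_tray side [([383.2, 271.4], 0.96)]
tee_tray top [([258.1, 171.4], 0.75)]
tee_tray side [([379.7, 239.6], 0.95)]
silencer_tray top [([199.6, 168.7], 0.96)]
silencer_tray side [([377.8, 210.1], 0.7)]
valve_bay top [([379.7, 172.1], 0.87)]
valve_bay side [([383.0, 318.5], 0.79), ([261.0, 221.9], 0.63)]
```

View pics/c_top.png

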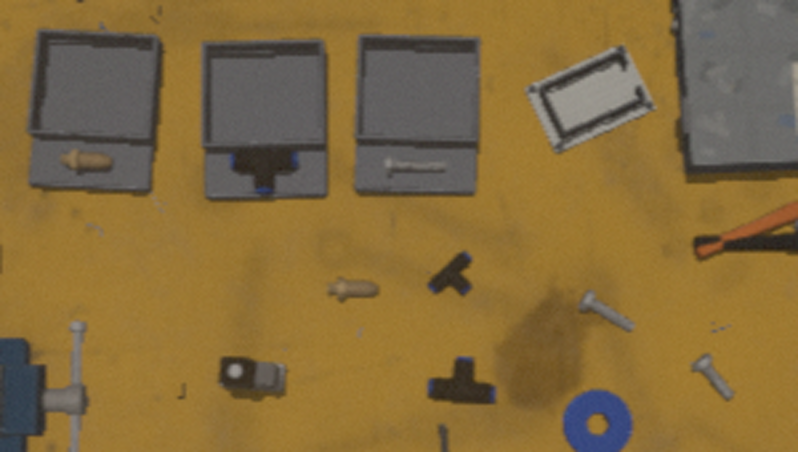

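View pics/c_side.png

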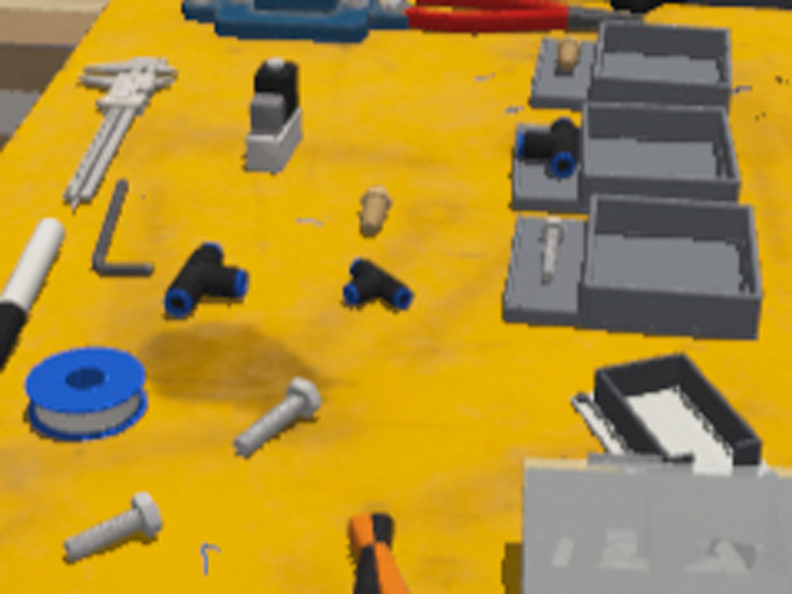

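```bash
python3 - <<'E'
from h import *
t=vision.snapshot("top");s=vision.snapshot("side")
R={}
for n in "long_bolt short_bolt tee bronze_silencer valve valve_plug bolt_tray tee_tray silencer_tray valve_bay".split():
    a=place_of(n,t);b=place_of(n,s)
    for i in a[:2]:
        for j in b[:2]:
            P,e=tri(t,i["xy"],s,j["xy"])
            if e<.02: print(n,np.round(P,4),"res",round(e,4),"plane z0 top",np.round(plane(t,i["xy"],0)[:2],4), "side",np.round(plane(s,j["xy"],0)[:2],4))
crop(t,350,140,70,60,9,"pics/bay_t.png");crop(s,345,285,70,55,10,"pics/bay_s.png")
crop(t,230,225,220,80,3.6,"pics/parts.png")
E
```

```text
long_bolt [ 0.426   0.0862 -0.2184] res 0.0151 plane z0 top [0.4263 0.0645] side [ 0.4714 -0.2225]
long_bolt [0.4239 0.0611 0.0274] res 0.0006 plane z0 top [0.4263 0.0645] side [0.4122 0.12  ]
long_bolt [ 4.776e-01 -2.199e-01 -2.000e-04] res 0.0066 plane z0 top [ 0.484  -0.2183] side [ 0.4714 -0.2225]
long_bolt [ 0.4693 -0.1982  0.1469] res 0.0026 plane z0 top [ 0.484  -0.2183] side [0.4122 0.12  ]
short_bolt [ 0.4215 -0.2987 -0.0057] res 0.0003 plane z0 top [ 0.4214 -0.2974] side [ 0.4234 -0.3056]
tee [ 0.419  -0.0998  0.004 ] res 0.0002 plane z0 top [ 0.4194 -0.0999] side [ 0.4172 -0.0932]
tee [ 0.5015 -0.0982 -0.0007] res 0.0016 plane z0 top [ 0.503  -0.0979] side [ 0.5001 -0.1   ]
bronze_silencer [ 0.494  -0.0016 -0.0079] res 0.002 plane z0 top [ 0.4911 -0.0024] side [ 0.4975 -0.0153]
valve [ 0.4294  0.0723 -0.0034] res 0.0026 plane z0 top [0.4317 0.0725] side [0.4282 0.0644]
valve_plug [0.428  0.0558 0.0304] res 0.0017 plane z0 top [0.4318 0.0596] side [0.4142 0.1208]
bolt_tray [ 0.6618 -0.0639 -0.0024] res 0.001 plane z0 top [ 0.6621 -0.0639] side [ 0.6604 -0.0686]
tee_tray [ 6.552e-01  7.170e-02 -3.000e-04] res 0.0041 plane z0 top [0.6593 0.0721] side [0.6511 0.0686]
silencer_tray [0.6617 0.1947 0.0082] res 0.003 plane z0 top [0.6672 0.197 ] side [0.66   0.2118]
silencer_tray [ 0.6212 -0.1932  0.1676] res 0.0131 plane z0 top [ 0.6522 -0.2152] side [0.66   0.2118]
valve_bay [ 0.655  -0.2101  0.0007] res 0.0022 plane z0 top [ 0.6575 -0.2101] side [ 0.6529 -0.2101]
valve_bay [ 0.6948  0.0907 -0.208 ] res 0.0135 plane z0 top [0.6531 0.0674] side [ 0.6529 -0.2101]
```

View pics/bay_t.png

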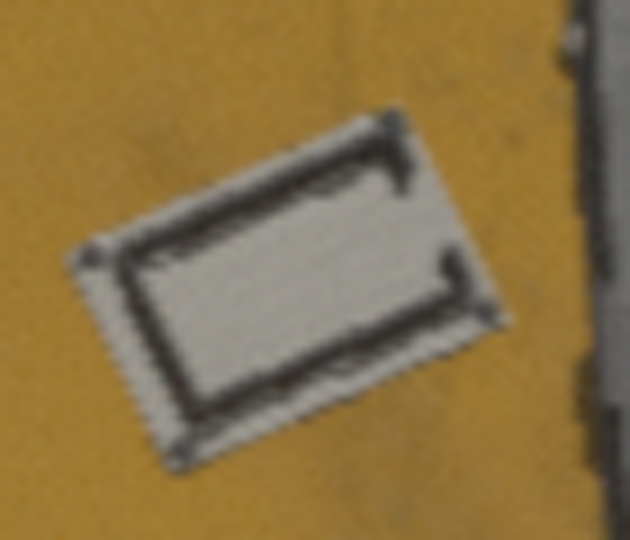

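View pics/bay_s.png

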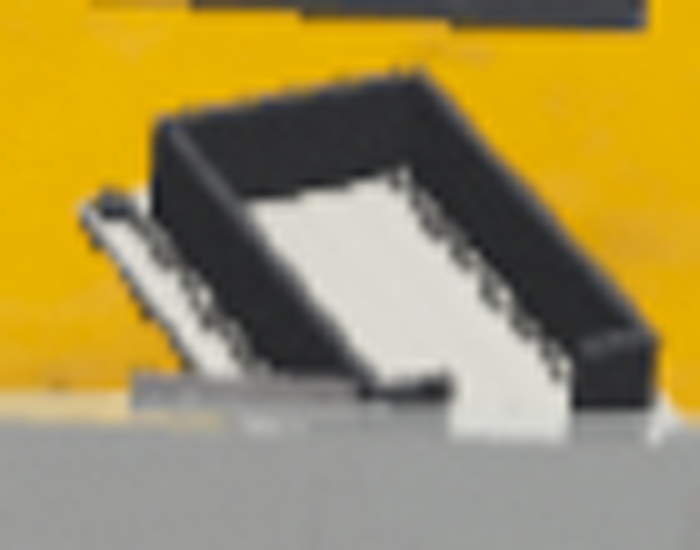

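View pics/parts.png

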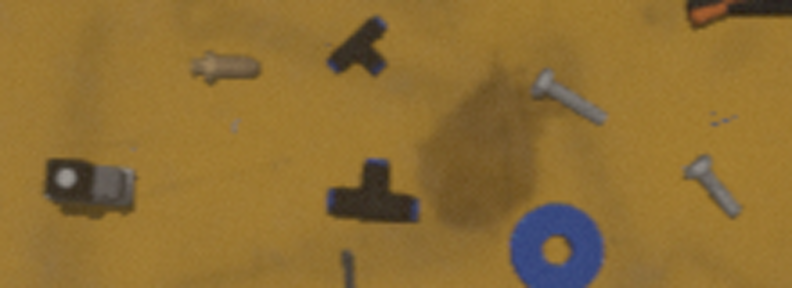

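```bash
cat > fit.py <<'E'
from h import *
from scipy.optimize import minimize
def box(x0,x1,y0,y1,z0,z1): return np.array([[x,y,z] for x in(x0,x1) for y in(y0,y1) for z in(z0,z1)])/1000
def cyl(r,y0,y1,zc,n=12): 
    a=np.arange(n)*2*np.pi/n; return np.array([[r*np.cos(q),y,zc+r*np.sin(q)] for q in a for y in(y0,y1)])/1000
M=dict(
 long_bolt=[cyl(9,16,24,8.4,6),cyl(5,-24,16,8.2)],
 short_bolt=[cyl(9,12,20,8.4,6),cyl(5,-20,12,8.2)],
 tee=[cyl(8.3,-27,27,8.4)+[.0095,0,0],box(-16,5,-8,8,0,16.5)],
 bronze_silencer=[cyl(7,-20,6,9),cyl(9,6,12,9,6),cyl(5,12,20.5,9)],
 valve=[box(-11,11,-25,25,0,22),box(-11,11,-5,21,22,54),box(-8,8,-22,-6,22,43)],
 bay=[box(-31,31,-46,46,0,2.5)],
 tray=[box(-44,44,-50,50,0,26),box(-83,-44,-50,50,0,10)])
def poly(m,p):
    c,s=np.cos(p[3]),np.sin(p[3]);R=np.array([[c,-s,0],[s,c,0],[0,0,1]])
    return [v@R.T+p[:3] for v in m]
def render(s,hulls,x0,y0,w,h,k):
    im=np.zeros((h*k,w*k),np.uint8)
    for v in hulls:
        q=np.array([proj(s,a) for a in v]);q=((q-[x0,y0]+.5)*k-.5)
        hh=cv2.convexHull(np.round(q*16).astype(np.int32)); cv2.fillConvexPoly(im,hh,255,shift=4)
    return cv2.resize(im,(w,h),interpolation=cv2.INTER_AREA)/255.
def mask(n,s,near):
    L=silhouettes(n,s)
    L=[d for d in L if np.hypot(*(np.array(d["xy"])-near))<14]
    return L[0]["region"] if L else None
def fit(model,views,p0,fz=True):
    V=[]
    for s,m in views:
        ys,xs=np.where(m);x0,y0=xs.min()-8,ys.min()-8;w,h=xs.max()-x0+9,ys.max()-y0+9
        x0=max(x0,0);y0=max(y0,0);mm=m[y0:y0+h,x0:x0+w].astype(float);V.append((s,mm,x0,y0,mm.shape[1],mm.shape[0],mm.sum()))
    def c(q):
        p=np.array([q[0],q[1],q[2]*.3 if fz else p0[2],q[3]/10]);H=poly(M[model],p)
        return sum(np.abs(render(s,H,x0,y0,w,h,8)-m).sum()/a for s,m,x0,y0,w,h,a in V)
    best=None
    for dy in(-.25,0,.25):
        q0=np.array([p0[0],p0[1],p0[2]/.3,(p0[3]+dy)*10])
        S=np.vstack([q0]+[q0+d for d in np.diag([.01,.01,.02,2.5])])
        r=minimize(c,q0,method="Nelder-Mead",options=dict(initial_simplex=S,maxiter=220,xatol=1e-5,fatol=1e-5))
        if best is None or r.fun<best.fun: best=r
    q=best.x;return np.array([q[0],q[1],q[2]*.3 if fz else p0[2],q[3]/10]),best.fun
E
cat > f1.py <<'E'
from fit import *
t=vision.snapshot("top");s=vision.snapshot("side")
L=[("long_bolt",(.474,-.225),.9),("short_bolt",(.4215,-.298),.6),("tee",(.419,-.1),3.14),("bronze_silencer",(.492,-.005),1.57),("valve",(.43,.07),-.1)]
for n,xy,yw in L:
    a=mask(n,t,proj(t,[*xy,.008]));b=mask(n,s,proj(s,[*xy,.01]))
    if a is None and n=="long_bolt": a=mask("short_bolt",t,proj(t,[*xy,.008]))
    if b is None and n=="long_bolt": b=mask("short_bolt",s,proj(s,[*xy,.01]))
    vs=[(c,m) for c,m in((t,a),(s,b)) if m is not None]
    for nm in ([n] if "bolt" not in n else ["long_bolt","short_bolt"]):
        p,f=fit(nm,vs,[*xy,0.,yw]); pt,ft=fit(nm,vs[:1],[*xy,0.,yw],False)
        print(n,nm,len(vs),np.round(p[:3],4),round(np.degrees(p[3]),1),round(f,3),"| top",np.round(pt[:2],4),round(np.degrees(pt[3]),1),round(ft,3))
E
python3 f1.py
```

```text
long_bolt long_bolt 2 [ 0.4735 -0.2175 -0.0016] -30.3 0.661 | top [ 0.4729 -0.2177] -33.4 0.392
long_bolt short_bolt 2 [ 0.4747 -0.2157 -0.0014] -31.7 0.584 | top [ 0.4739 -0.216 ] -33.1 0.351
short_bolt long_bolt 2 [ 4.480e-01 -2.975e-01  3.000e-04] 77.7 1.889 | top [ 0.4464 -0.2965] 80.9 0.93
short_bolt short_bolt 2 [ 0.444  -0.2964  0.0005] 79.5 1.888 | top [ 0.4432 -0.2958] 82.1 0.927
tee tee 2 [ 0.4212 -0.1001  0.0005] 173.1 0.402 | top [ 0.4208 -0.1004] 173.0 0.182
bronze_silencer bronze_silencer 2 [ 0.5061 -0.0061 -0.0015] 96.0 2.187 | top [ 0.4943 -0.0113] -1.2 0.225
valve valve 2 [ 4.255e-01  6.740e-02 -4.000e-04] -4.0 0.218 | top [0.4254 0.0673] -4.4 0.111
```

```bash
sed -i 's/-.225),.9/-.217),-.57/; s/-.298),.6/-.298),-.8/' f1.py; cat >> f1.py <<'E'
    for c,m,N in((t,a,"t"),(s,b,"s")):
        if m is None: print(N,"none");continue
        q=proj(c,[*xy,.01]).astype(int)
        im=c["color"].copy(); e=m&~cv2.erode(m.astype(np.uint8),np.ones((3,3))).astype(bool); im[e]=[255,0,255]
        d=dict(c);d["color"]=im;crop(d,max(q[0]-30,0),q[1]-30,60,60,5,f"pics/m_{n}_{N}.png")
r=[np.hstack([cv2.imread(f"pics/m_{n}_{N}.png") if __import__("os").path.exists(f"pics/m_{n}_{N}.png") else np.zeros((300,300,3),np.uint8) for n,_,_ in L]) for N in "ts"]
cv2.imwrite("pics/masks.png",cv2.resize(np.vstack(r),(800,320)))
E
python3 f1.py
```

```text
long_bolt long_bolt 2 [ 0.4745 -0.2181 -0.0011] -28.8 0.921 | top [ 0.473 -0.218] -33.8 0.771
long_bolt short_bolt 2 [ 0.4753 -0.2152 -0.0013] -31.3 0.765 | top [ 0.4748 -0.2149] -33.5 0.521
short_bolt long_bolt 2 [ 0.4168 -0.3044 -0.0017] -51.5 1.02 | top [ 0.4167 -0.304 ] -53.9 0.394
short_bolt short_bolt 2 [ 0.4201 -0.3019 -0.0016] -51.4 0.625 | top [ 0.4199 -0.3016] -54.0 0.217
tee tee 2 [ 4.214e-01 -9.990e-02  2.000e-04] 172.9 0.293 | top [ 0.4211 -0.1   ] 171.9 0.105
bronze_silencer bronze_silencer 0 [ 0.492 -0.005  0.   ] 75.6 0.0 | top [ 0.492 -0.005] 75.6 0.0
t none
s none
valve valve 2 [ 0.4259  0.0692 -0.0007] -3.6 0.508 | top [0.4257 0.0666] -11.6 0.358
```

View pics/masks.png

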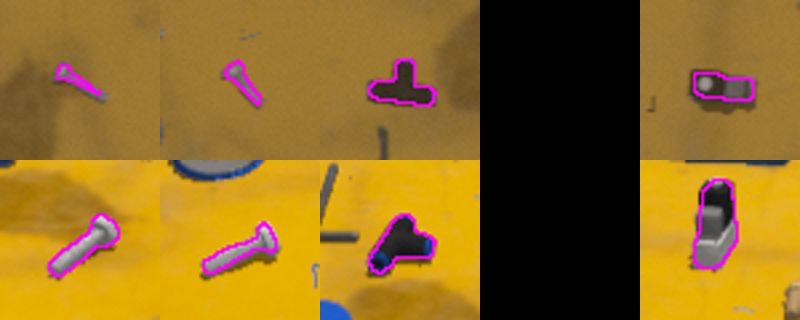

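```bash
cat > f2.py <<'E'
from fit import *
import sys,pickle
L=[("long_bolt",(.474,-.217),-.57,"long_bolt"),("short_bolt",(.42,-.302),-.9,"short_bolt"),("tee",(.421,-.1),3.02,"tee"),("bronze_silencer",(.492,-.005),1.57,"bronze_silencer"),("valve",(.4257,.069),-.08,"valve")]
acc={};S={}
for k in range(5):
    for N in("top","side"):
        c=vision.snapshot(N);S[N]=c
        for n,xy,yw,m in L:
            r=mask(n,c,proj(c,[*xy,.01 if N=="top" else .015]))
            if r is None and "bolt" in n: r=mask("short_bolt" if n[0]=="l" else "long_bolt",c,proj(c,[*xy,.01]))
            if r is not None: acc.setdefault((n,N),[]).append(r)
rows=[]
for n,xy,yw,m in L:
    vs=[(S[N],np.mean(acc[n,N],0)>=.5) for N in("top","side") if (n,N) in acc]
    print(n,[len(acc.get((n,N),[])) for N in("top","side")])
    best=None
    for y in ([yw] if n!="bronze_silencer" else [1.57,-1.57]):
        p,f=fit(m,vs,[*xy,0.,y])
        if best is None or f<best[1]: best=(p,f)
        print("   ",np.round(p[:3],4),round(np.degrees(p[3]),1),round(f,3))
    p=best[0]
    tl=[]
    for N in("top","side"):
        c=dict(S[N]);q=proj(c,[*xy,.01]).astype(int);k=6
        im=cv2.resize(c["color"][q[1]-25:q[1]+25,q[0]-25:q[0]+25,::-1],None,fx=k,fy=k,interpolation=cv2.INTER_CUBIC)
        for v in poly(M[m],p):
            h=cv2.convexHull(np.array([(proj(c,a)-q+25+.5)*k for a in v]).astype(np.int32));cv2.polylines(im,[h],True,(255,0,255),1)
        tl.append(im)
    rows.append(np.vstack(tl))
cv2.imwrite("pics/fits.png",cv2.resize(np.hstack(rows),(800,320),interpolation=cv2.INTER_AREA))
E
python3 f2.py
```

```text
long_bolt [5, 5]
    [ 0.4737 -0.2171 -0.0013] -29.6 0.45
short_bolt [3, 5]
    [ 0.4201 -0.3023 -0.0006] -46.7 0.567
tee [5, 5]
    [ 4.211e-01 -9.980e-02  2.000e-04] 173.1 0.322
bronze_silencer [3, 2]
    [ 5.073e-01 -9.600e-03  1.000e-04] 95.8 2.099
    [ 0.4826 -0.0116  0.0007] -94.0 2.106
valve [5, 5]
    [0.4255 0.0676 0.0009] -4.5 0.17
```

View pics/fits.png

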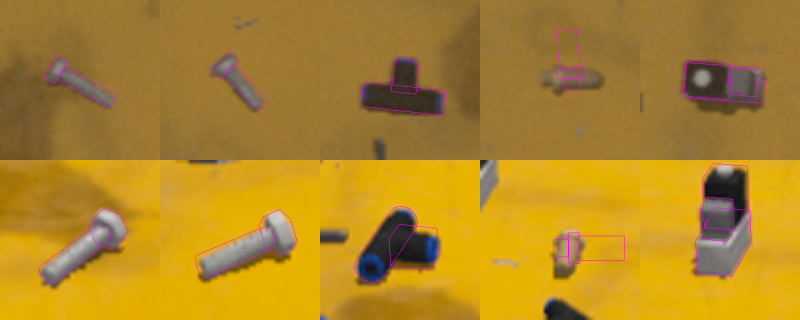

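```bash
cat > f3.py <<'E'
from fit import *
L=[("bronze_silencer",(.494,-.008),0,"bronze_silencer"),("valve_bay",(.655,-.21),-.4,"bay"),("bolt_tray",(.66,-.065),0,"tray"),("tee_tray",(.657,.072),0,"tray"),("silencer_tray",(.662,.197),0,"tray")]
acc={};S={}
for k in range(4):
    for N in("top","side"):
        c=vision.snapshot(N);S[N]=c
        for n,xy,yw,m in L:
            if n=="valve_bay" and N=="side": continue
            r=mask(n,c,proj(c,[*xy,.01]))
            if r is not None: acc.setdefault((n,N),[]).append(r)
rows=[]
for n,xy,yw,m in L:
    vs=[(S[N],np.mean(acc[n,N],0)>=.5) for N in("top","side") if (n,N) in acc]
    p,f=fit(m,vs,[*xy,0.,yw],n!="valve_bay")
    print(n,[len(acc.get((n,N),[])) for N in("top","side")],np.round(p[:3],4),round(np.degrees(p[3]),1),round(f,3))
    tl=[]
    for N in("top","side"):
        c=S[N];q=proj(c,[*xy,.01]).astype(int);k=4;w=25 if m[0]=="b" and n[0]=="b" and m!="tray" else 50
        k=200//w
        im=cv2.resize(c["color"][q[1]-w:q[1]+w,q[0]-w:q[0]+w,::-1],(400,400),interpolation=cv2.INTER_CUBIC)
        mod=M[m]+([box(-20,20,-35,35,3,22)] if m=="bay" else [])
        for v in poly(mod,p):
            h=cv2.convexHull(np.array([(proj(c,a)-q+w+.5)*k for a in v]).astype(np.int32));cv2.polylines(im,[h],True,(255,0,255),1)
        tl.append(im)
    rows.append(np.vstack(tl))
cv2.imwrite("pics/fits3.png",cv2.resize(np.hstack(rows),(800,320),interpolation=cv2.INTER_AREA))
E
python3 f3.py
```

```text
bronze_silencer [2, 3] [ 4.954e-01 -1.300e-02 -4.000e-04] -1.0 0.435
valve_bay [4, 0] [ 0.6528 -0.2098  0.    ] 24.1 0.035
bolt_tray [4, 4] [ 0.6572 -0.0667  0.0008] -2.1 0.048
tee_tray [4, 3] [0.6542 0.0602 0.001 ] 0.3 0.186
silencer_tray [4, 3] [0.6635 0.1988 0.0018] -3.6 0.165
```

View pics/fits3.png

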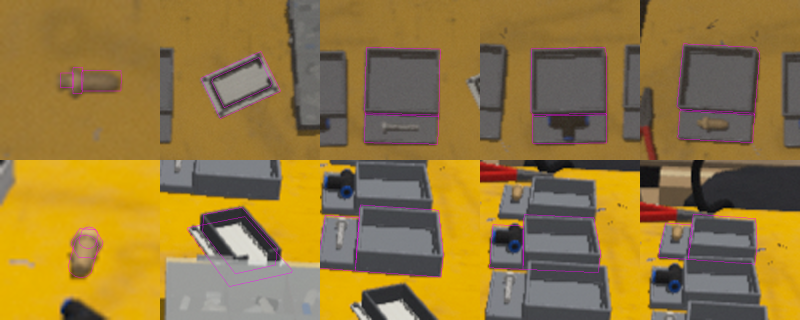

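```bash
python3 - <<'E'
from fit import *
t=vision.snapshot("top");s=vision.snapshot("side")
def ov(c,x0,y0,w,h,k,ms):
    im=cv2.resize(c["color"][y0:y0+h,x0:x0+w,::-1],None,fx=k,fy=k,interpolation=cv2.INTER_CUBIC)
    for m,p,col in ms:
        for v in poly(m,np.array(p)):
            hh=cv2.convexHull(np.array([(proj(c,a)-[x0,y0]+.5)*k for a in v]).astype(np.int32));cv2.polylines(im,[hh],True,col,1)
    return im
b=[box(-23,23,-38,38,22,22.01),box(-20,20,-35,35,3,3.01)]
B=[(b,[.6528,-.2098,0,np.radians(24.1)],(255,0,255))]
sl=[(M["bronze_silencer"],[.4954,-.013,0,np.radians(-1)],(255,0,255))]
r1=np.hstack([ov(t,350,140,66,50,6,B),ov(s,345,285,66,50,6,B)])
r2=np.hstack([ov(t,265,220,66,50,6,sl),ov(s,265,225,66,50,6,sl)])
cv2.imwrite("pics/ov.png",np.vstack([r1,r2]))
E
```

```text
(no output)
```

View pics/ov.png

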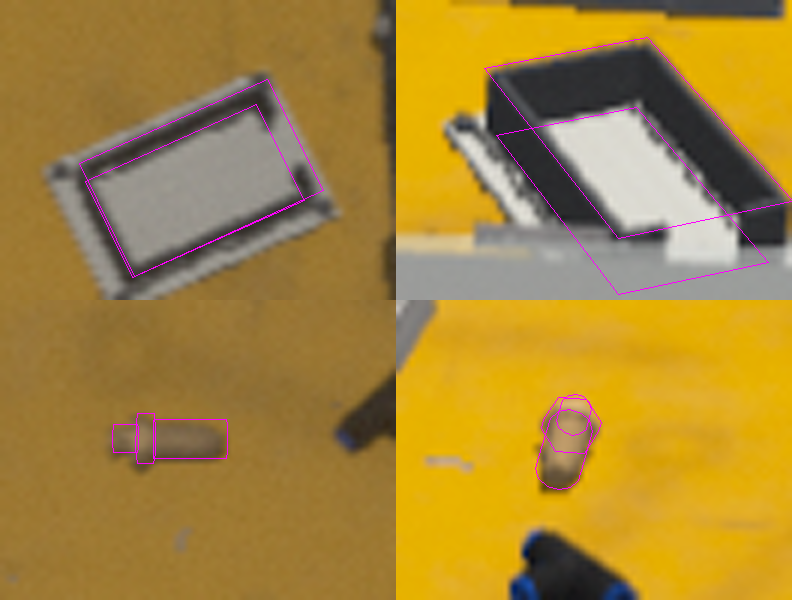

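```bash
python3 - <<'E'
from h import *
t=vision.snapshot("top");s=vision.snapshot("side")
for p in [(326,294),(327,294),(327,308),(283,314)]: print(p,np.round(plane(t,p,.003)[:2],4))
for p in [(217,240),(210,266),(226,267)]: print("s",p,np.round(plane(s,p,.003)[:2],4))
crop(t,270,255,100,70,8,"pics/tee_t.png",[proj(t,[.4211-.0095,-.0998,.0085])])
E
```

```text
(326, 294) [ 0.3853 -0.0827]
(327, 294) [ 0.3852 -0.0848]
(327, 308) [ 0.3558 -0.0844]
(283, 314) [0.3442 0.0089]
s (217, 240) [0.3461 0.0144]
s (210, 266) [ 0.3587 -0.085 ]
s (226, 267) [ 0.3869 -0.0856]
```

View pics/tee_t.png

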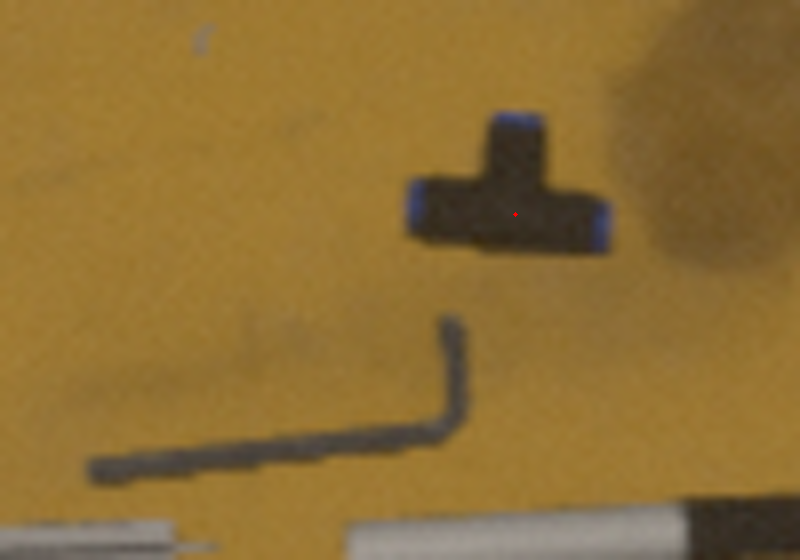

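```bash
cat > plan.py <<'E'
import sys,numpy as np
from plant import telemetry
x,y,z,w=map(float,sys.argv[1:5])
o=telemetry.get_obs();p=o["tool_pos"];yw=o["orientation"][2]
d=(w-yw+90)%180-90
def sh(a):
    a=np.radians(a);dx,dy=x-p[0],y-p[1];return np.round([dx*np.cos(a)+dy*np.sin(a),dx*np.sin(a)-dy*np.cos(a),p[2]-z],4)
print("clock",round(o["clock"],2),"pos",np.round(p,4),"rpy",np.round(o["orientation"],1),"open",round(o["opening"],4),"F",np.round(o["force"],1),"j6",round(o["joint_pos"][5],1))
print("shift in present axes",sh(yw),"| turn tool z rad",round(-np.radians(d),4),"| shift after turn",sh(yw+d))
E
python3 plan.py .4757 -.2136 .12 -120
```

```text
clock 9.0 pos [ 0.1779 -0.6511  0.2435] rpy [ 180.    -0.  -164.7] open 0.0874 F [-1.  -0.4 -0.4] j6 -16.5
shift in present axes [-0.4026  0.3435  0.1235] | turn tool z rad -0.7805 | shift after turn [-0.5278 -0.0391  0.1235]
```

```bash
python3 -m handwheel '[[[0,0,0,-0.1,0.45],[0,0,0,-0.1,0.45],[0,0,0,-0.1,0.45],[0,0,0,-0.1,0.45],[0,0,0,-0.1,0.45],[0,0,0,-0.1,0.45],[0,0,0,-0.1,0.45],[0,0,0,-0.08,0.45],[-0.035,-0.0026,0,0,0.45],[-0.035,-0.0026,0,0,0.45],[-0.035,-0.0026,0,0,0.45],[-0.035,-0.0026,0,0,0.45],[-0.035,-0.0026,0,0,0.45],[-0.035,-0.0026,0,0,0.45],[-0.035,-0.0026,0,0,0.45],[-0.035,-0.0026,0,0,0.45]]]'; python3 plan.py .4757 -.2136 .1 -120
```

```text
clock: 10.33
tool_pos: [0.3367, -0.4176, 0.2438]
orientation: [-180.0, -0.0, -120.0]
force: [0.8, -0.6, -0.0]
opening: 0.0481
clock 10.33 pos [ 0.3367 -0.4176  0.2438] rpy [-180.   -0. -120.] open 0.0481 F [ 0.8 -0.6 -0. ] j6 0.1
shift in present axes [-0.2462 -0.0182  0.1438] | turn tool z rad -0.0005 | shift after turn [-0.2462 -0.0184  0.1438]
```

```bash
python3 -m handwheel '[[[-0.035,-0.0026,0.01,0,0.45],[-0.035,-0.0026,0.02,0,0.45],[-0.035,-0.0026,0.02,0,0.45],[-0.035,-0.0026,0.02,0,0.45],[-0.035,-0.0026,0.02,0,0.45],[-0.035,-0.0026,0.02,0,0.45],[-0.02,-0.0015,0.02,0,0.45],[-0.01,-0.001,0.01,0,0.45],[0,0,0,0,0.45],[0,0,0,0,0.45]]]'; python3 plan.py .4757 -.2136 .02 -120
```

```text
clock: 11.17
tool_pos: [0.4717, -0.2203, 0.1034]
orientation: [179.9, -0.0, -120.0]
force: [0.3, 0.0, -0.3]
opening: 0.048
clock 11.17 pos [ 0.4717 -0.2203  0.1034] rpy [ 179.9   -0.  -120. ] open 0.048 F [ 0.3  0.  -0.3] j6 -26.6
shift in present axes [-0.0078 -0.0002  0.0834] | turn tool z rad 0.0009 | shift after turn [-0.0078 -0.0002  0.0834]
```

```bash
python3 -m handwheel '[[[-0.004,0,0.02,0,0.45],[-0.004,0,0.02,0,0.45],[0,0,0.02,0,0.45],[0,0,0.013,0,0.45],[0,0,0.006,0,0.45],[0,0,0.004,0,0.45],[0,0,0,0,0.45],[0,0,0,0,0.45]]]'; python3 plan.py .4757 -.2136 .02 -120
python3 - <<'E'
from h import *
t=vision.snapshot("top");s=vision.snapshot("side")
crop(s,200,260,120,90,6,"pics/g1.png")
E
```

```text
clock: 11.83
tool_pos: [0.4763, -0.214, 0.0215]
orientation: [-179.9, 0.0, -120.1]
force: [0.7, -0.2, 0.4]
opening: 0.0482
clock 11.83 pos [ 0.4763 -0.214   0.0215] rpy [-179.9    0.  -120.1] open 0.0482 F [ 0.7 -0.2  0.4] j6 -27.4
shift in present axes [-0.      0.0007  0.0015] | turn tool z rad -0.0009 | shift after turn [-0.      0.0007  0.0015]
```

View pics/g1.png

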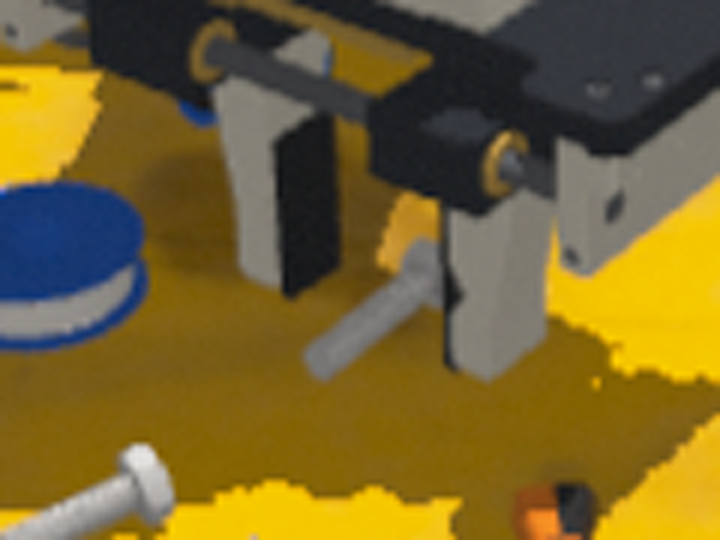

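```bash
python3 -m handwheel '[[[0.002,0,0.0015,0,0.45],[0,0,0,0,0.8],[0,0,0,0,1],[0,0,0,0,1],[0,0,0,0,1],[0,0,0,0,1],[0,0,0,0,1],[0,0,0,0,1],[0,0,0,0,1],[0,0,-0.01,0,1],[0,0,-0.02,0,1],[0,0,-0.025,0,1],[0,0,-0.025,0,1]]]'; python3 plan.py .657 -.052 .1 -90
```

```text
clock: 13.02
tool_pos: [0.4743, -0.2151, 0.1003]
orientation: [179.9, -0.0, -120.0]
force: [0.0, 0.1, -1.0]
opening: 0.0083
clock 13.02 pos [ 0.4743 -0.2151  0.1003] rpy [ 179.9   -0.  -120. ] open 0.0083 F [ 0.   0.1 -1. ] j6 -27.2
shift in present axes [-0.2327 -0.0766  0.0003] | turn tool z rad -0.5239 | shift after turn [-0.1631 -0.1827  0.0003]
```

```bash
python3 -m handwheel '[[[0,0,0,-0.09,1],[0,0,0,-0.09,1],[0,0,0,-0.09,1],[0,0,0,-0.09,1],[0,0,0,-0.09,1],[0,0,0,-0.074,1]]]'; python3 plan.py .661 -.045 .1 -90
```

```text
clock: 13.52
tool_pos: [0.4747, -0.2152, 0.0999]
orientation: [-180.0, -0.0, -89.7]
force: [-0.5, 0.1, -0.2]
opening: 0.0082
clock 13.52 pos [ 0.4747 -0.2152  0.0999] rpy [-180.    -0.   -89.7] open 0.0082 F [-0.5  0.1 -0.2] j6 3.1
shift in present axes [-1.693e-01 -1.870e-01 -1.000e-04] | turn tool z rad 0.0047 | shift after turn [-1.702e-01 -1.863e-01 -1.000e-04]
```

```bash
python3 -m handwheel '[[[-0.01,-0.011,0,0,1],[-0.02,-0.022,0,0,1],[-0.024,-0.026,0,0,1],[-0.024,-0.026,0,0,1],[-0.024,-0.026,0,0,1],[-0.024,-0.026,0,0,1],[-0.024,-0.026,0,0,1],[-0.014,-0.016,0,0,1],[-0.005,-0.007,0,0,1],[0,0,0,0,1],[0,0,0,0,1]]]'; python3 plan.py .661 -.045 .025 -90
```

```text
clock: 14.43
tool_pos: [0.6605, -0.0458, 0.0989]
orientation: [179.9, -0.0, -90.0]
force: [-0.6, -0.1, -1.5]
opening: 0.0083
clock 14.43 pos [ 0.6605 -0.0458  0.0989] rpy [179.9  -0.  -90. ] open 0.0083 F [-0.6 -0.1 -1.5] j6 -12.9
shift in present axes [-0.0008 -0.0005  0.0739] | turn tool z rad -0.0003 | shift after turn [-0.0008 -0.0005  0.0739]
```

```bash
python3 -m handwheel '[[[0,0,0.012,0,1],[0,0,0.02,0,1],[0,0,0.02,0,1],[0,0,0.012,0,1],[0,0,0.006,0,1],[0,0,0.003,0,1],[0,0,0,0,1],[0,0,0,0,0.8],[0,0,0,0,0.8],[0,0,0,0,0.8],[0,0,0,0,0.8],[0,0,-0.006,0,0.8],[0,0,-0.015,0,0.8],[0,0,-0.03,0,0.8],[0,0,-0.03,0,0.8]]]'; python3 plan.py .4222 -.2999 .1 -138
```

```text
clock: 15.68
tool_pos: [0.66, -0.0463, 0.1075]
orientation: [179.9, -0.0, -90.0]
force: [1.5, 0.8, -0.5]
opening: 0.0173
clock 15.68 pos [ 0.66   -0.0463  0.1075] rpy [179.9  -0.  -90. ] open 0.0173 F [ 1.5  0.8 -0.5] j6 -12.8
shift in present axes [0.2536 0.2378 0.0075] | turn tool z rad 0.8378 | shift after turn [ 0.3464 -0.0294  0.0075]
```

```bash
python3 -m handwheel '[[[0.015,0.014,0,0,0.45],[0.026,0.0243,0,0,0.45],[0.026,0.0243,0,0,0.45],[0.026,0.0243,0,0,0.45],[0.026,0.0243,0,0,0.45],[0.026,0.0243,0,0,0.45],[0.026,0.0243,0,0,0.45],[0.026,0.0243,0,0,0.45],[0.026,0.0243,0,0,0.45],[0.024,0.0225,0,0,0.45],[0.007,0.007,0,0.1,0.45],[0,0,0,0.11,0.45],[0,0,0,0.11,0.45],[0,0,0,0.11,0.45],[0,0,0,0.11,0.45],[0,0,0,0.11,0.45],[0,0,0,0.11,0.45],[0,0,0,0.09,0.45],[0,0,0,0,0.45]]]'; python3 plan.py .4216 -.301 .02 -139
python3 - <<'E'
from h import *
t=vision.snapshot("top")
crop(t,285,135,70,60,8,"pics/bt.png")
E
```

```text
clock: 17.27
tool_pos: [0.423, -0.3002, 0.1078]
orientation: [-180.0, 0.0, -138.9]
force: [0.9, 0.2, -0.2]
opening: 0.0486
clock 17.27 pos [ 0.423  -0.3002  0.1078] rpy [-180.     0.  -138.9] open 0.0486 F [ 0.9  0.2 -0.2] j6 -35.3
shift in present axes [0.0016 0.0003 0.0878] | turn tool z rad 0.0012 | shift after turn [0.0016 0.0003 0.0878]
```

View pics/bt.png

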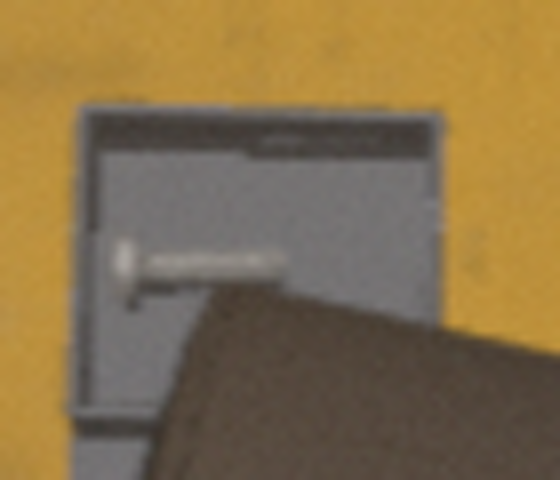

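The first bolt lies in its tray, with head at about (300,168) and tip at (320,168). Next is the second bolt.

```bash
python3 -m handwheel '[[[0.0016,0,0.015,0,0.45],[0,0,0.025,0,0.45],[0,0,0.024,0,0.45],[0,0,0.014,0,0.45],[0,0,0.007,0,0.45],[0,0,0.003,0,0.45],[0,0,0,0,0.45],[0,0,0,0,0.8],[0,0,0,0,1],[0,0,0,0,1],[0,0,0,0,1],[0,0,0,0,1],[0,0,0,0,1],[0,0,0,0,1],[0,0,0,0,1],[0,0,-0.01,0,1],[0,0,-0.02,0,1],[0,0,-0.025,0,1],[0,0,-0.025,0,1],[0,0,0,0,1]]]'; python3 plan.py .653 -.088 .1 -90
```

```text
clock: 18.98
tool_pos: [0.4243, -0.3023, 0.1043]
orientation: [-179.6, 0.2, -138.6]
force: [1.5, 0.0, -0.7]
opening: 0.0082
clock 18.98 pos [ 0.4243 -0.3023  0.1043] rpy [-179.6    0.2 -138.6] open 0.0082 F [ 1.5  0.  -0.7] j6 -34.9
shift in present axes [-0.3132  0.0097  0.0043] | turn tool z rad -0.8488 | shift after turn [-0.2143 -0.2287  0.0043]
```

```bash
python3 -m handwheel '[[[0,0,0,-0.1,1],[0,0,0,-0.11,1],[0,0,0,-0.11,1],[0,0,0,-0.11,1],[0,0,0,-0.11,1],[0,0,0,-0.11,1],[0,0,0,-0.11,1],[0,0,0,-0.089,1],[-0.01,-0.011,0,0,1],[-0.02,-0.022,0,0,1],[-0.025,-0.027,0,0,1],[-0.025,-0.027,0,0,1],[-0.025,-0.027,0,0,1],[-0.025,-0.027,0,0,1],[-0.025,-0.027,0,0,1],[-0.025,-0.027,0,0,1],[-0.015,-0.017,0,0,1],[-0.007,-0.008,0,0,1],[0,0,0,0,1],[0,0,0,0,1]]]'; python3 plan.py .653 -.091 .026 -90
python3 - <<'E'
from h import *
s=vision.snapshot("side")
crop(s,330,190,120,90,6,"pics/g2.png")
E
```

```text
clock: 20.65
tool_pos: [0.6414, -0.0993, 0.0989]
orientation: [179.9, 0.0, -90.0]
force: [0.1, -0.4, -0.2]
opening: 0.0085
clock 20.65 pos [ 0.6414 -0.0993  0.0989] rpy [179.9   0.  -90. ] open 0.0085 F [ 0.1 -0.4 -0.2] j6 -8.4
shift in present axes [-0.0083 -0.0116  0.0729] | turn tool z rad -0.0005 | shift after turn [-0.0083 -0.0116  0.0729]
```

View pics/g2.png

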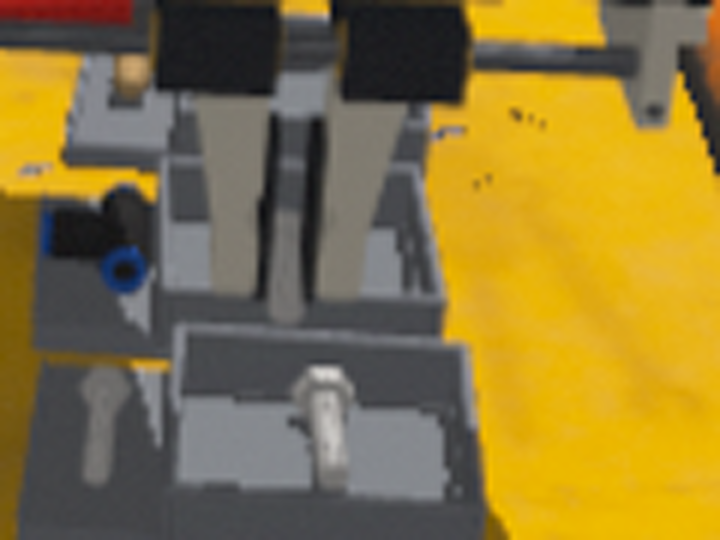

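```bash
python3 -m handwheel '[[[-0.008,-0.01,0,0,1],[0,0,0.012,0,1],[0,0,0.02,0,1],[0,0,0.02,0,1],[0,0,0.012,0,1],[0,0,0.005,0,1],[0,0,0.003,0,1],[0,0,0,0,1],[0,0,0,0,0.8],[0,0,0,0,0.8],[0,0,0,0,0.8],[0,0,0,0,0.8],[0,0,-0.006,0,0.8],[0,0,-0.015,0,0.8],[0,0,-0.03,0,0.8],[0,0,-0.03,0,0.8],[0,0,0,0,0.8]]]'; python3 plan.py .4206 -.104 .1 -97
```

```text
clock: 22.12
tool_pos: [0.6556, -0.0915, 0.1153]
orientation: [-179.4, -0.0, -90.0]
force: [2.1, -0.2, 0.3]
opening: 0.0176
clock 22.12 pos [ 0.6556 -0.0915  0.1153] rpy [-179.4   -0.   -90. ] open 0.0176 F [ 2.1 -0.2  0.3] j6 -9.0
shift in present axes [0.0124 0.235  0.0153] | turn tool z rad 0.1226 | shift after turn [0.041  0.2317 0.0153]
```

```bash
python3 -m handwheel '[[[0.0005,0.012,0,0,0.44],[0.0013,0.025,0,0,0.44],[0.0013,0.028,0,0,0.44],[0.0013,0.028,0,0,0.44],[0.0013,0.028,0,0,0.44],[0.0013,0.028,0,0,0.44],[0.0013,0.028,0,0,0.44],[0.0013,0.028,0,0,0.44],[0.0013,0.02,0,0,0.44],[0.0013,0.01,0,0.06,0.44],[0,0,0,0.063,0.44],[0,0,0,0,0.44],[0,0,0,0,0.44]]]'; python3 plan.py .4196 -.1037 .022 -97
python3 - <<'E'
from h import *
t=vision.snapshot("top");s=vision.snapshot("side")
crop(t,285,135,70,60,6,"pics/bt2.png");crop(s,330,240,90,60,6,"pics/bs2.png")
E
```

```text
clock: 23.2
tool_pos: [0.4175, -0.1033, 0.1088]
orientation: [-179.9, 0.0, -97.0]
force: [-0.3, 0.3, -0.3]
opening: 0.049
clock 23.2 pos [ 0.4175 -0.1033  0.1088] rpy [-179.9    0.   -97. ] open 0.049 F [-0.3  0.3 -0.3] j6 -19.6
shift in present axes [ 0.0001 -0.0022  0.0868] | turn tool z rad 0.0003 | shift after turn [ 0.0001 -0.0022  0.0868]
```

View pics/bs2.png

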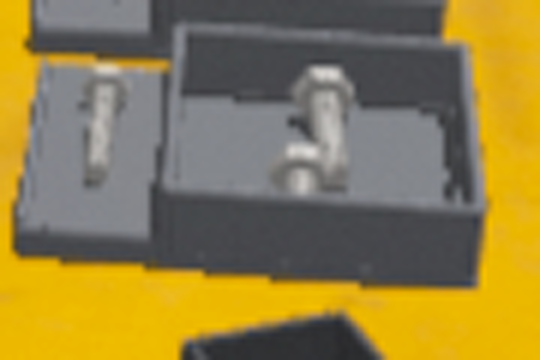

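Both bolts are in the bolt tray cavity. There are two tee candidates in the top view: (333,279), whose run matches the 54 mm model outline, and the visibly smaller one at (329,239). I am taking the one at (333,279), as the crop above confirmed.

```bash
python3 -m handwheel '[[[0,-0.002,0.015,0,0.44],[0,0,0.025,0,0.44],[0,0,0.024,0,0.44],[0,0,0.013,0,0.44],[0,0,0.006,0,0.44],[0,0,0.004,0,0.44],[0,0,0,0,0.44],[0,0,0,0,0.8],[0,0,0,0,1],[0,0,0,0,1],[0,0,0,0,1],[0,0,0,0,1],[0,0,0,0,1],[0,0,0,0,1],[0,0,-0.01,0,1],[0,0,-0.02,0,1],[0,0,-0.03,0,1],[0,0,-0.03,0,1],[0,0,0,0,1]]]'; python3 plan.py .654 .06 .1 -7
python3 - <<'E'
from h import *
s=vision.snapshot("side")
crop(s,190,190,120,90,6,"pics/g3.png")
E
```

```text
clock: 24.88
tool_pos: [0.4219, -0.1034, 0.1161]
orientation: [-179.5, 0.1, -97.0]
force: [0.9, -0.5, -0.1]
opening: 0.0313
clock 24.88 pos [ 0.4219 -0.1034  0.1161] rpy [-1.795e+02  1.000e-01 -9.700e+01] open 0.0313 F [ 0.9 -0.5 -0.1] j6 -19.6
shift in present axes [-0.1906 -0.2104  0.0161] | turn tool z rad 1.5703 | shift after turn [-0.2105  0.1905  0.0161]
```

View pics/g3.png

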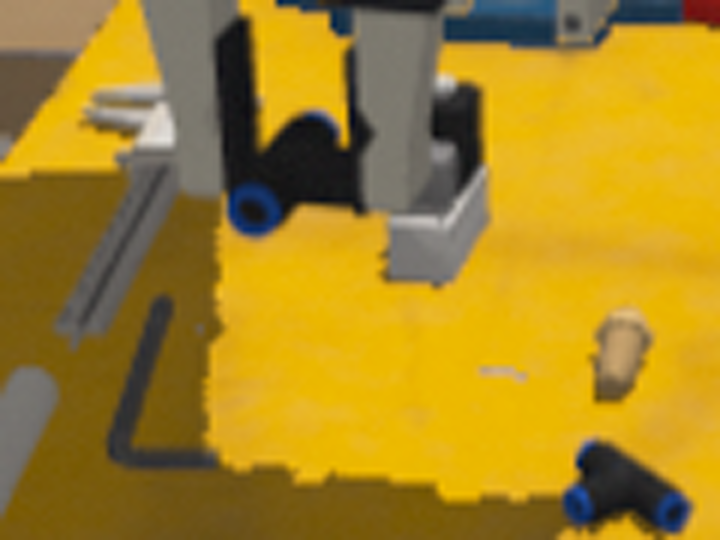

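```bash
python3 -m handwheel '[[[-0.012,-0.013,0,0,1],[-0.02,-0.022,0,0,1],[-0.025,-0.0275,0,0,1],[-0.025,-0.0275,0,0,1],[-0.025,-0.0275,0,0,1],[-0.025,-0.0275,0,0,1],[-0.025,-0.0275,0,0,1],[-0.02,-0.022,0,0,1],[-0.01,-0.01,0,0.1,1],[0,0,0,0.11,1],[0,0,0,0.11,1],[0,0,0,0.11,1],[0,0,0,0.11,1],[0,0,0,0.11,1],[0,0,0,0.11,1],[0,0,0,0.11,1],[0,0,0,0.11,1],[0,0,0,0.11,1],[0,0,0,0.11,1],[0,0,0,0.11,1]]]'; python3 plan.py .654 .06 .026 -180
```

```text
clock: 26.6
tool_pos: [0.6444, 0.0568, 0.1093]
orientation: [-180.0, -0.1, -172.5]
force: [-0.4, 0.3, -0.1]
opening: 0.0312
clock 26.6 pos [0.6444 0.0568 0.1093] rpy [-1.800e+02 -1.000e-01 -1.725e+02] open 0.0312 F [-0.4  0.3 -0.1] j6 -104.7
shift in present axes [-0.01    0.0019  0.0833] | turn tool z rad 0.1312 | shift after turn [-0.0096  0.0032  0.0833]
```

```bash
python3 -m handwheel '[[[0,0,0,0.11,1],[0,0,0,0.11,1],[0,0,0,0.03,1],[0,0,0,0,1],[0,0,0,0,1]]]'; python3 plan.py .654 .06 .026 -180
python3 - <<'E'
from h import *
s=vision.snapshot("side");t=vision.snapshot("top")
crop(s,320,170,120,90,6,"pics/g4.png")
crop(t,220,130,120,90,6,"pics/g4t.png")
E
```

```text
clock: 27.02
tool_pos: [0.6445, 0.0567, 0.1098]
orientation: [-180.0, -0.1, 173.6]
force: [-0.3, 0.4, -1.1]
opening: 0.0316
clock 27.02 pos [0.6445 0.0567 0.1098] rpy [-1.800e+02 -1.000e-01  1.736e+02] open 0.0316 F [-0.3  0.4 -1.1] j6 -118.7
shift in present axes [-0.0091  0.0043  0.0838] | turn tool z rad -0.1117 | shift after turn [-0.0095  0.0033  0.0838]
```

View pics/g4.png

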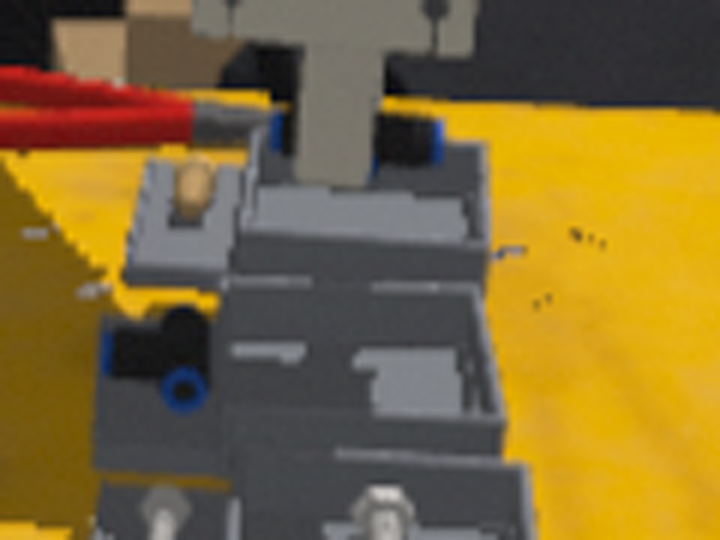

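```bash
python3 -m handwheel '[[[0,0,0,-0.112,1],[-0.006,0.0033,0.01,0,1],[0,0,0.02,0,1],[0,0,0.02,0,1],[0,0,0.02,0,1],[0,0,0.008,0,1],[0,0,0.004,0,1],[0,0,0.001,0,1],[0,0,0,0,1],[0,0,0,0,0.58],[0,0,0,0,0.58],[0,0,0,0,0.58],[0,0,0,0,0.58],[0,0,-0.006,0,0.58],[0,0,-0.02,0,0.58],[0,0,-0.03,0,0.58],[0,0,-0.03,0,0.58],[0,0,0,0,0.58]]]'; python3 plan.py .4954 -.017 .1 -91
python3 - <<'E'
from h import *
s=vision.snapshot("side")
crop(s,320,190,120,90,6,"pics/g5.png")
E
```

```text
clock: 28.62
tool_pos: [0.6545, 0.0606, 0.1214]
orientation: [179.9, 0.6, -180.0]
force: [1.5, 0.0, -0.2]
opening: 0.0372
clock 28.62 pos [0.6545 0.0606 0.1214] rpy [ 179.9    0.6 -180. ] open 0.0372 F [ 1.5  0.  -0.2] j6 -112.4
shift in present axes [ 0.1591 -0.0776  0.0214] | turn tool z rad -1.5532 | shift after turn [0.0804 0.1578 0.0214]
```

View pics/g5.png

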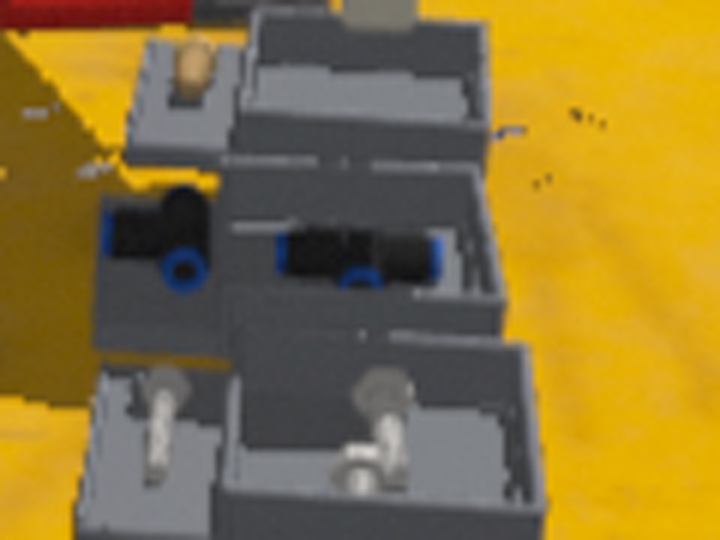

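```bash
python3 -m handwheel '[[[0.016,-0.008,0,-0.1,0.45],[0,0,0,-0.11,0.45],[0,0,0,-0.11,0.45],[0,0,0,-0.11,0.45],[0,0,0,-0.11,0.45],[0,0,0,-0.11,0.45],[0,0,0,-0.11,0.45],[0,0,0,-0.11,0.45],[0,0,0,-0.11,0.45],[0,0,0,-0.11,0.45],[0,0,0,-0.11,0.45],[0,0,0,-0.11,0.45],[0,0,0,-0.11,0.45],[0,0,0,-0.11,0.45],[0,0,0,-0.023,0.45],[0,0,0,0,0.45]]]'; python3 plan.py .4954 -.019 .021 -91
```

```text
clock: 30.0
tool_pos: [0.6347, 0.0519, 0.1138]
orientation: [180.0, -0.0, -91.2]
force: [-0.0, -0.1, -0.1]
opening: 0.0486
clock 30.0 pos [0.6347 0.0519 0.1138] rpy [180.   -0.  -91.2] open 0.0486 F [-0.  -0.1 -0.1] j6 -23.4
shift in present axes [0.0737 0.1378 0.0928] | turn tool z rad -0.003 | shift after turn [0.0733 0.138  0.0928]
```

```bash
python3 -m handwheel '[[[0.011,0.02,0,0,0.45],[0.015,0.028,0,0,0.45],[0.015,0.028,0,0,0.45],[0.015,0.028,0,0,0.45],[0.011,0.022,0,0,0.45],[0.0065,0.012,0,0,0.45],[0,0,0,0,0.45],[0,0,0.02,0,0.45],[0,0,0.02,0,0.45],[0,0,0.02,0,0.45],[0,0,0,0,0.45],[0,0,0,0,0.45]]]'; python3 plan.py .4954 -.019 .021 -91
python3 - <<'E'
from h import *
s=vision.snapshot("side")
crop(s,240,200,120,90,6,"pics/g6.png")
E
```

```text
clock: 31.0
tool_pos: [0.4957, -0.0189, 0.0535]
orientation: [179.9, -0.1, -91.1]
force: [0.2, 0.8, 0.6]
opening: 0.0482
clock 31.0 pos [ 0.4957 -0.0189  0.0535] rpy [ 1.799e+02 -1.000e-01 -9.110e+01] open 0.0482 F [0.2 0.8 0.6] j6 -21.7
shift in present axes [0.0001 0.0003 0.0325] | turn tool z rad -0.0025 | shift after turn [0.0001 0.0003 0.0325]
```

View pics/g6.png

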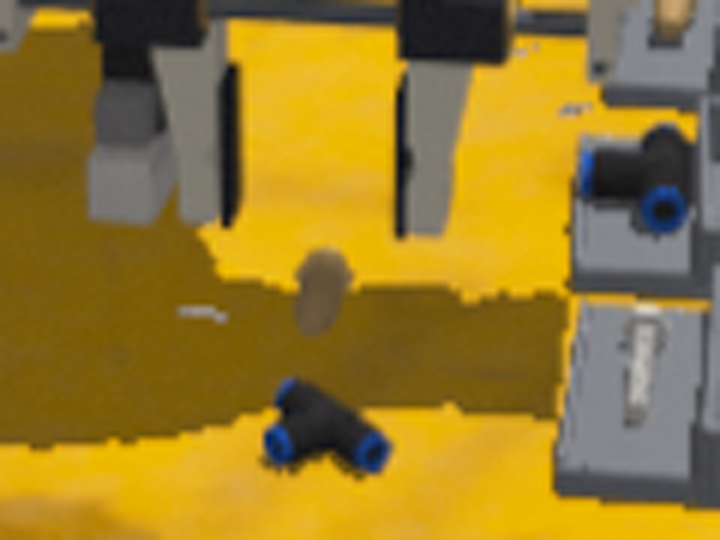

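Aligned. I'll descend, close, lift and turn partly.

```bash
python3 -m handwheel '[[[0,0,0.016,0,0.45],[0,0,0.01,0,0.45],[0,0,0.006,0,0.45],[0,0,0.001,0,0.45],[0,0,0,0,0.45],[0,0,0,0,0.8],[0,0,0,0,1],[0,0,0,0,1],[0,0,0,0,1],[0,0,0,0,1],[0,0,0,0,1],[0,0,0,0,1],[0,0,0,0,1],[0,0,-0.01,0,1],[0,0,-0.02,0,1],[0,0,-0.025,0,1],[0,0,-0.025,0,1],[0,0,0,0,1]]]'; python3 plan.py .6635 .193 .1 -93.6
```

```text
clock: 32.55
tool_pos: [0.4982, -0.0183, 0.1054]
orientation: [-179.6, 0.1, -91.0]
force: [0.8, 0.0, -1.0]
opening: 0.012
clock 32.55 pos [ 0.4982 -0.0183  0.1054] rpy [-1.796e+02  1.000e-01 -9.100e+01] open 0.012 F [ 0.8  0.  -1. ] j6 -21.7
shift in present axes [-0.2143 -0.1615  0.0054] | turn tool z rad 0.0449 | shift after turn [-0.2213 -0.1517  0.0054]
```

```bash
python3 -m handwheel '[[[0,0,0,0.045,1],[-0.012,-0.008,0,0,1],[-0.025,-0.017,0,0,1],[-0.028,-0.0193,0,0,1],[-0.028,-0.0193,0,0,1],[-0.028,-0.0193,0,0,1],[-0.028,-0.0193,0,0,1],[-0.028,-0.0193,0,0,1],[-0.024,-0.0165,0,0,1],[-0.014,-0.0095,0,0,1],[-0.006,-0.004,0,0,1],[0,0,0,0,1],[0,0,0,0,1]]]'; python3 plan.py .6635 .193 .026 -93.6
python3 - <<'E'
from h import *
s=vision.snapshot("side")
crop(s,320,170,120,90,6,"pics/g7.png")
E
```

```text
clock: 33.63
tool_pos: [0.6602, 0.1917, 0.1]
orientation: [179.9, -0.0, -93.7]
force: [0.1, -0.6, -0.2]
opening: 0.0121
clock 33.63 pos [0.6602 0.1917 0.1   ] rpy [179.9  -0.  -93.7] open 0.0121 F [ 0.1 -0.6 -0.2] j6 -36.0
shift in present axes [-0.0015 -0.0032  0.074 ] | turn tool z rad -0.0009 | shift after turn [-0.0015 -0.0032  0.074 ]
```

View pics/g7.png

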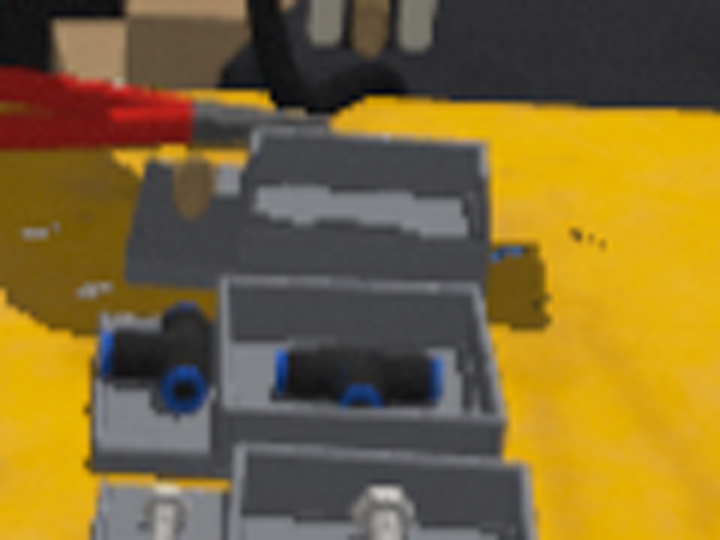

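```bash
python3 -m handwheel '[[[-0.001,-0.003,0.012,0,1],[0,0,0.02,0,1],[0,0,0.02,0,1],[0,0,0.012,0,1],[0,0,0.006,0,1],[0,0,0.003,0,1],[0,0,0,0,1],[0,0,0,0,1],[0,0,0,0,0.75],[0,0,0,0,0.75],[0,0,0,0,0.75],[0,0,0,0,0.75],[0,0,-0.006,0,0.75],[0,0,-0.02,0,0.75],[0,0,-0.03,0,0.75],[0,0,-0.03,0,0.75],[0,0,0,0,0.75]]]'; python3 plan.py .4255 .0756 .13 -94.5
python3 - <<'E'
from h import *
s=vision.snapshot("side")
crop(s,320,170,120,90,6,"pics/g8.png")
E
```

```text
clock: 35.1
tool_pos: [0.6674, 0.1941, 0.1217]
orientation: [-179.5, 0.2, -93.6]
force: [1.7, 1.1, 0.4]
opening: 0.0221
clock 35.1 pos [0.6674 0.1941 0.1217] rpy [-179.5    0.2  -93.6] open 0.0221 F [1.7 1.1 0.4] j6 -36.0
shift in present axes [ 0.1334  0.234  -0.0083] | turn tool z rad 0.016 | shift after turn [ 0.1371  0.2319 -0.0083]
```

View pics/g8.png

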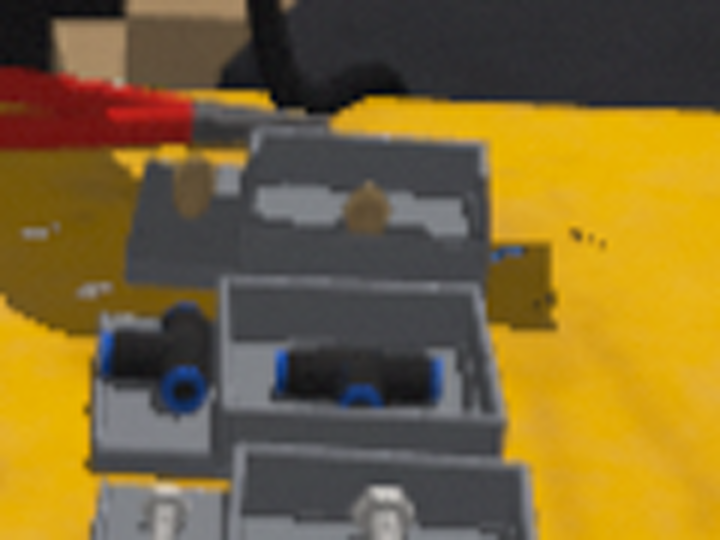

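```bash
python3 -m handwheel '[[[0.01,0.018,0,0.016,0.45],[0.017,0.029,0,0,0.45],[0.017,0.029,0,0,0.45],[0.017,0.029,0,0,0.45],[0.017,0.029,0,0,0.45],[0.017,0.029,0,0,0.45],[0.017,0.029,0,0,0.45],[0.013,0.022,0,0,0.45],[0.006,0.011,0,0,0.45],[0,0,0,0,0.45],[0,0,0,0,0.45]]]'; python3 plan.py .4261 .0756 .044 -94.5
python3 - <<'E'
from h import *
s=vision.snapshot("side")
crop(s,220,170,100,80,7,"pics/g9.png")
E
```

```text
clock: 36.07
tool_pos: [0.4297, 0.0801, 0.1147]
orientation: [-179.9, 0.1, -94.6]
force: [-0.3, 0.1, 0.2]
opening: 0.0479
clock 36.07 pos [0.4297 0.0801 0.1147] rpy [-1.799e+02  1.000e-01 -9.460e+01] open 0.0479 F [-0.3  0.1  0.2] j6 -41.2
shift in present axes [0.0048 0.0033 0.0707] | turn tool z rad -0.0009 | shift after turn [0.0048 0.0033 0.0707]
```

View pics/g9.png

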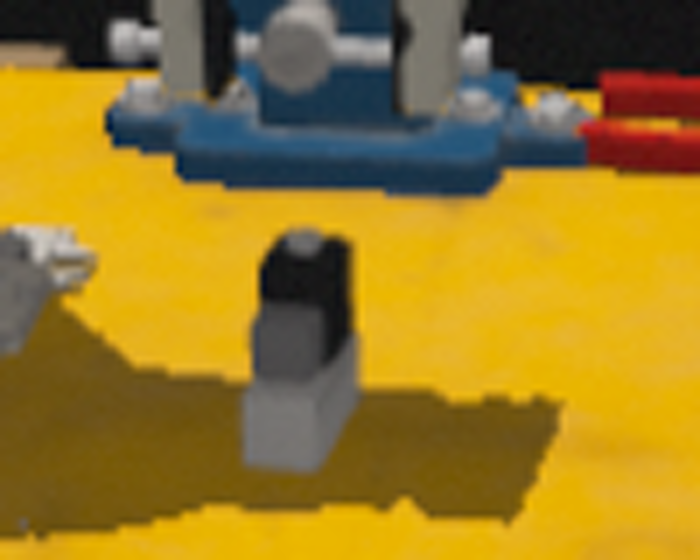

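```bash
python3 -m handwheel '[[[0.0048,0.0033,0,0,0.45],[0,0,0.01,0,0.45],[0,0,0.02,0,0.45],[0,0,0.02,0,0.45],[0,0,0.013,0,0.45],[0,0,0.005,0,0.45],[0,0,0.002,0,0.45],[0,0,0,0,0.45],[0,0,0,0,0.6],[0,0,0,0,0.65],[0,0,0,0,0.7],[0,0,0,0,0.75],[0,0,0,0,0.8],[0,0,0,0,1],[0,0,0,0,1],[0,0,0,0,1],[0,0,0,0,1],[0,0,0,0,1]]]'; python3 plan.py .653 -.21 .1 -65.9
python3 - <<'E'
from h import *
s=vision.snapshot("side")
crop(s,220,170,100,80,7,"pics/g10.png")
E
```

```text
clock: 37.62
tool_pos: [0.4259, 0.0755, 0.0445]
orientation: [-180.0, 0.0, -94.6]
force: [-1.1, -0.2, 6.5]
opening: 0.0218
clock 37.62 pos [0.4259 0.0755 0.0445] rpy [-180.     0.   -94.6] open 0.0218 F [-1.1 -0.2  6.5] j6 -41.0
shift in present axes [ 0.2665 -0.2491 -0.0555] | turn tool z rad -0.5004 | shift after turn [ 0.3533 -0.0907 -0.0555]
```

View pics/g10.png

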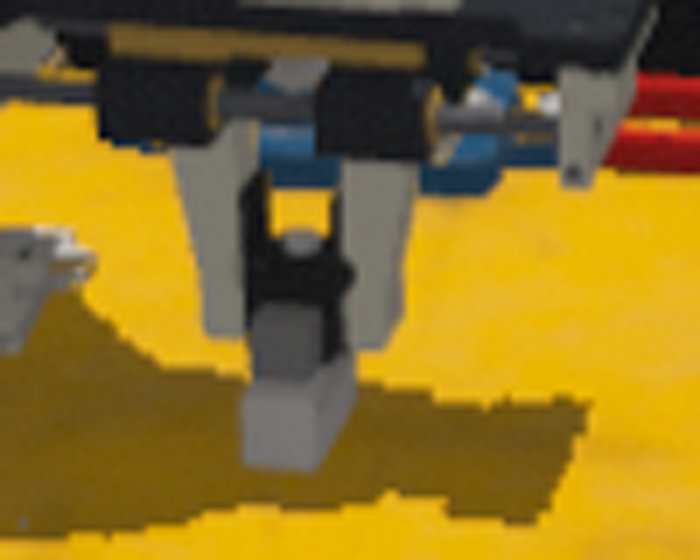

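```bash
python3 -m handwheel '[[[0,0,-0.006,0,1],[0,0,-0.012,0,1],[0,0,-0.02,0,1],[0,0,-0.02,0,1],[0,0,-0.01,0,1],[0,0,0,0,1],[0,0,0,0,1]]]'; python3 plan.py .6495 -.2025 .1 -65.9
python3 - <<'E'
from h import *
s=vision.snapshot("side");t=vision.snapshot("top")
for a in [(416,198),(418,198)]:
  P,e=tri(t,a,s,(338,329));print(np.round(P,3),round(e,4))
crop(t,370,90,120,120,5,"pics/boxt.png");crop(s,320,300,200,130,4,"pics/boxs.png")
crop(s,220,140,100,80,7,"pics/g11.png")
E
```

```text
clock: 38.25
tool_pos: [0.4256, 0.0754, 0.1123]
orientation: [-180.0, 0.1, -94.6]
force: [-0.5, -0.3, -1.8]
opening: 0.0218
clock 38.25 pos [0.4256 0.0754 0.1123] rpy [-1.80e+02  1.00e-01 -9.46e+01] open 0.0218 F [-0.5 -0.3 -1.8] j6 -41.0
shift in present axes [ 0.259  -0.2455  0.0123] | turn tool z rad -0.5009 | shift after turn [ 0.3451 -0.0909  0.0123]
[ 0.587 -0.278  0.027] 0.0002
[ 0.587 -0.281  0.03 ] 0.0006
```

View pics/boxt.png

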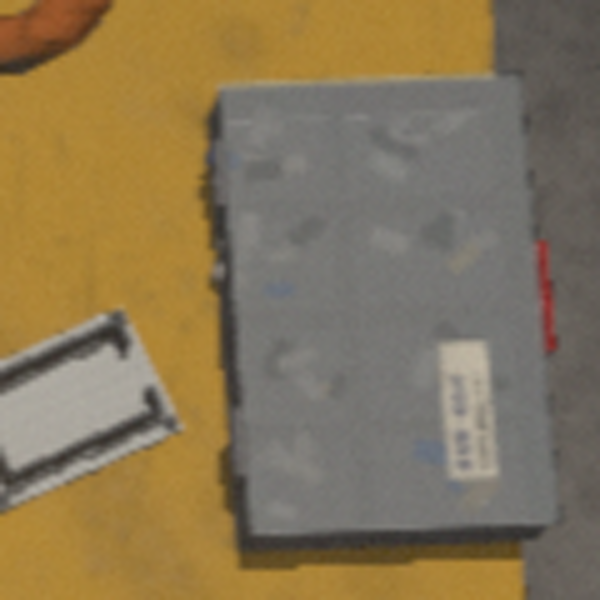

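View pics/boxs.png

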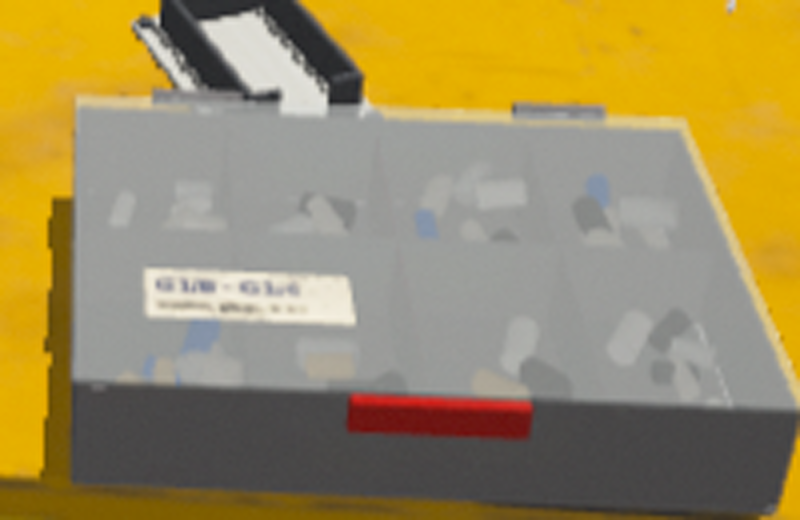

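View pics/g11.png

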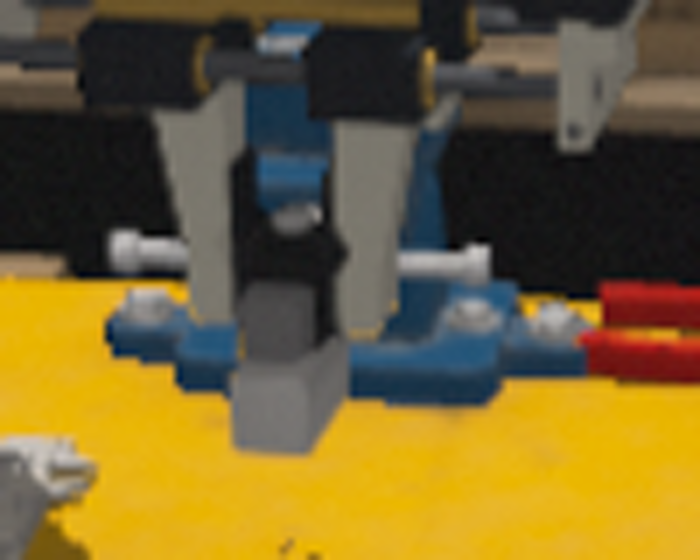

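```bash
python3 -m handwheel '[[[0,0,0,-0.05,1],[0,0,0,-0.09,1],[0,0,0,-0.1,1],[0,0,0,-0.1,1],[0,0,0,-0.1,1],[0,0,0,-0.06,1],[0.01,-0.0026,0,0,1],[0.02,-0.0053,0,0,1],[0.028,-0.0074,0,0,1],[0.03,-0.0079,0,0,1],[0.03,-0.0079,0,0,1],[0.03,-0.0079,0,0,1],[0.03,-0.0079,0,0,1],[0.03,-0.0079,0,0,1],[0.03,-0.0079,0,0,1],[0.03,-0.0079,0,0,1],[0.025,-0.0066,0,0,1],[0.018,-0.0047,0,0,1],[0.01,-0.0026,0,0,1]]]'; python3 plan.py .6495 -.2025 .0475 -65.9
```

```text
clock: 39.93
tool_pos: [0.6339, -0.1852, 0.1096]
orientation: [179.8, 0.1, -66.0]
force: [0.4, -0.2, -1.5]
opening: 0.0217
clock 39.93 pos [ 0.6339 -0.1852  0.1096] rpy [ 1.798e+02  1.000e-01 -6.600e+01] open 0.0217 F [ 0.4 -0.2 -1.5] j6 23.4
shift in present axes [ 0.0221 -0.0072  0.0621] | turn tool z rad -0.0023 | shift after turn [ 0.0221 -0.0072  0.0621]
```

```bash
python3 -m handwheel '[[[0.012,-0.004,0,0,1],[0.009,-0.003,0,0,1],[0,0,0,0,1],[0,0,0,0,1],[0,0,0.015,0,1],[0,0,0.01,0,1],[0,0,0,0,1],[0,0,0,0,1]]]'; python3 plan.py .6495 -.2025 .0475 -65.9
python3 - <<'E'
from h import *
s=vision.snapshot("side");t=vision.snapshot("top")
crop(s,335,220,110,110,5.4,"pics/g12.png")
crop(t,340,110,100,100,5,"pics/g12t.png")
E
```

```text
clock: 40.6
tool_pos: [0.6478, -0.1991, 0.0863]
orientation: [179.9, 0.1, -65.9]
force: [-0.7, 0.3, -1.3]
opening: 0.0218
clock 40.6 pos [ 0.6478 -0.1991  0.0863] rpy [ 1.799e+02  1.000e-01 -6.590e+01] open 0.0218 F [-0.7  0.3 -1.3] j6 24.7
shift in present axes [ 0.0038 -0.0002  0.0388] | turn tool z rad -0.0 | shift after turn [ 0.0038 -0.0002  0.0388]
```

View pics/g12.png

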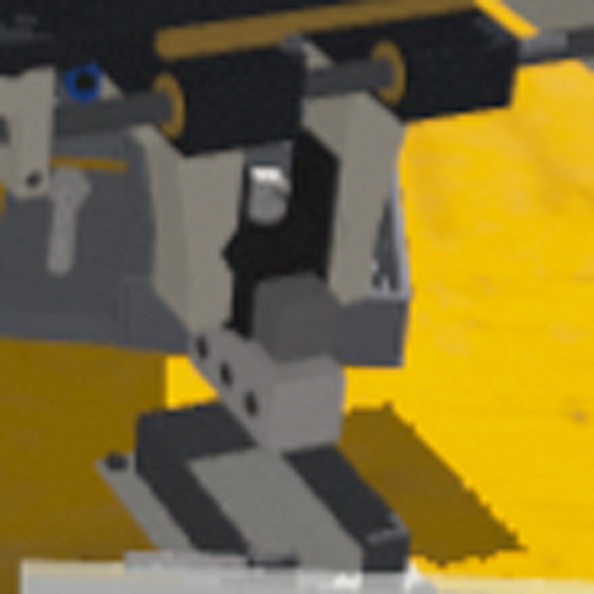

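```bash
python3 -m handwheel '[[[0.0035,0,0.004,0,1],[0,0,0.01,0,1],[0,0,0.01,0,1],[0,0,0.007,0,1],[0,0,0.003,0,1],[0,0,0.002,0,1],[0,0,0,0,1],[0,0,0,0,1]]]'; python3 plan.py .6495 -.2025 .0475 -65.9
python3 - <<'E'
from h import *
s=vision.snapshot("side")
crop(s,335,220,110,110,5.4,"pics/g13.png")
E
```

```text
clock: 41.37
tool_pos: [0.6502, -0.2029, 0.0511]
orientation: [180.0, -0.0, -65.9]
force: [0.1, 0.5, -2.1]
opening: 0.0221
clock 41.37 pos [ 0.6502 -0.2029  0.0511] rpy [180.   -0.  -65.9] open 0.0221 F [ 0.1  0.5 -2.1] j6 25.0
shift in present axes [-0.0006  0.0005  0.0036] | turn tool z rad -0.0005 | shift after turn [-0.0006  0.0005  0.0036]
```

View pics/g13.png

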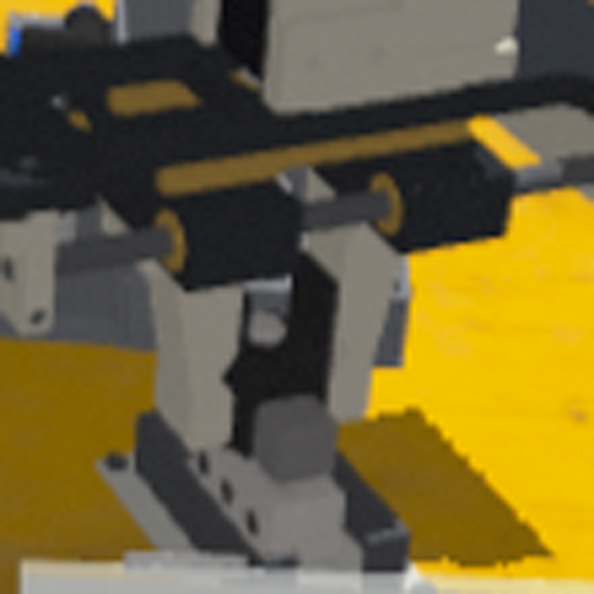

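```bash
python3 -m handwheel '[[[0,0,0.002,0,1],[0,0,0.001,0,1],[0,0,0,0,1],[0,0,0,0,1]]]'; python3 plan.py .6495 -.2025 .0475 -65.9
```

```text
clock: 41.75
tool_pos: [0.6501, -0.2028, 0.0481]
orientation: [-180.0, -0.0, -65.9]
force: [0.0, -0.6, -0.9]
opening: 0.0218
clock 41.75 pos [ 0.6501 -0.2028  0.0481] rpy [-180.    -0.   -65.9] open 0.0218 F [ 0.  -0.6 -0.9] j6 25.0
shift in present axes [-0.0005  0.0004  0.0006] | turn tool z rad -0.0006 | shift after turn [-0.0005  0.0004  0.0006]
```

```bash
python3 -m handwheel '[[[0,0,0.0008,0,1],[0,0,0,0,1],[0,0,0,0,0.73],[0,0,0,0,0.7],[0,0,0,0,0.65],[0,0,0,0,0.6],[0,0,0,0,0.55],[0,0,0,0,0.55],[0,0,-0.006,0,0.55],[0,0,-0.015,0,0.55],[0,0,-0.025,0,0.55],[0,0,-0.03,0,0.55],[0,0,-0.03,0,0.55],[0,0,0,0,0.55]]]'; python3 plan.py .6495 -.2025 .2 -65.9
```

```text
clock: 42.92
tool_pos: [0.6535, -0.2037, 0.161]
orientation: [-179.5, -0.4, -65.9]
force: [1.1, -0.8, 1.5]
opening: 0.0395
clock 42.92 pos [ 0.6535 -0.2037  0.161 ] rpy [-179.5   -0.4  -65.9] open 0.0395 F [ 1.1 -0.8  1.5] j6 25.0
shift in present axes [-0.0027  0.0032 -0.039 ] | turn tool z rad 0.0005 | shift after turn [-0.0027  0.0032 -0.039 ]
```

```bash
python3 -m handwheel '[[[0,0,-0.02,0,0.55],[0.01,0.025,-0.01,0,0.55],[0.01,0.03,0,0,0.55],[0.01,0.03,0,0,0.55],[0.01,0.03,0,0,0.55],[0.01,0.03,0,0,0.55],[0.01,0.03,0,0,0.55],[0.01,0.025,0,0,0.55],[0,0.015,0,0,0.55],[0,0,0,0,0.55],[0,0,0,0,0.55]]]'
python3 - <<'E'
from h import *
s=vision.snapshot("side");t=vision.snapshot("top")
crop(s,320,180,130,150,4,"pics/e_s.png")
crop(t,160,130,265,150,3,"pics/e_t.png")
a=place_of("valve",t)+place_of("valve",s);print([(np.round(d["xy"]),round(d["conf"],2)) for d in a])
E
```

```text
clock: 43.83
tool_pos: [0.4819, -0.3547, 0.1838]
orientation: [-180.0, -0.0, -66.0]
force: [1.0, 0.2, -0.3]
opening: 0.0395
[(array([384., 319.]), 0.85)]
```

View pics/e_s.png

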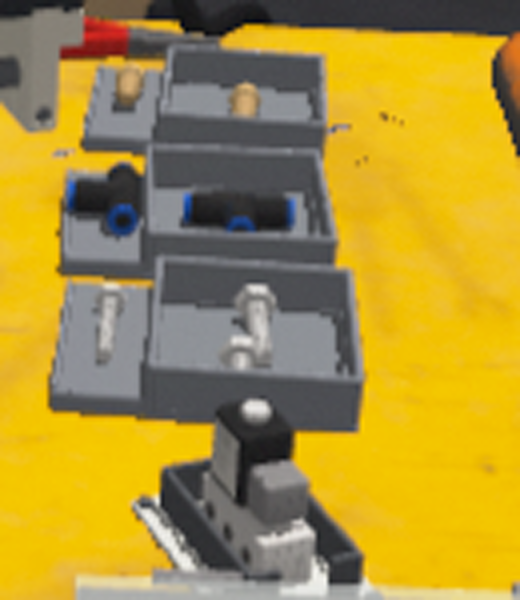

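View pics/e_t.png

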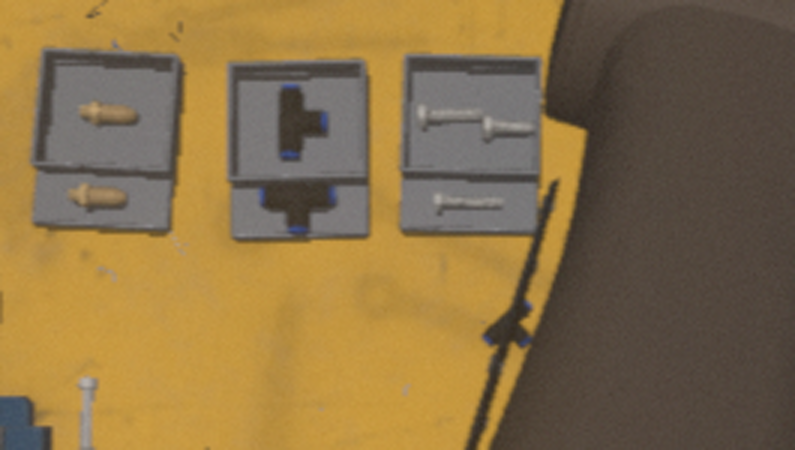

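```bash
python3 -m handwheel '[[[-0.015,-0.007,0,0,0.55],[-0.03,-0.0134,0,0,0.55],[-0.03,-0.0134,0,0,0.55],[-0.03,-0.0134,0,0,0.55],[-0.03,-0.0134,0,0,0.55],[-0.03,-0.0134,0,0,0.55],[-0.03,-0.0134,0,0,0.55],[-0.03,-0.0134,0,0,0.55],[-0.03,-0.0134,0,0,0.55],[-0.03,-0.0134,0,0,0.55],[-0.02,-0.008,0,0,0.55],[-0.01,-0.004,0,0,0.55],[0,0,0,0,0.55],[0,0,0,0,0.55]]]'
python3 - <<'E'
from fit import *
s=vision.snapshot("side");t=vision.snapshot("top")
for k,(x,y,yw) in enumerate([(.653,-.21,24.1)]):
  a=mask("valve",t,proj(t,[x,y,.03]));b=mask("valve",s,proj(s,[x,y,.03]))
  print(a is not None,b is not None)
  if a is not None: 
    p,f=fit("valve",[(t,a)],[x,y,.003,np.radians(yw)],False);print("top",np.round(p,4),np.degrees(p[3]),f)
crop(t,350,130,80,70,8,"pics/e2_t.png")
E
```

```text
clock: 45.2
tool_pos: [0.4815, -0.0092, 0.1832]
orientation: [180.0, -0.0, -65.8]
force: [-0.3, -0.1, 0.8]
opening: 0.0397
True True
top [ 0.6521 -0.2105  0.003   0.4794] 27.46939427636888 0.19007437457741716
```

View pics/e2_t.png

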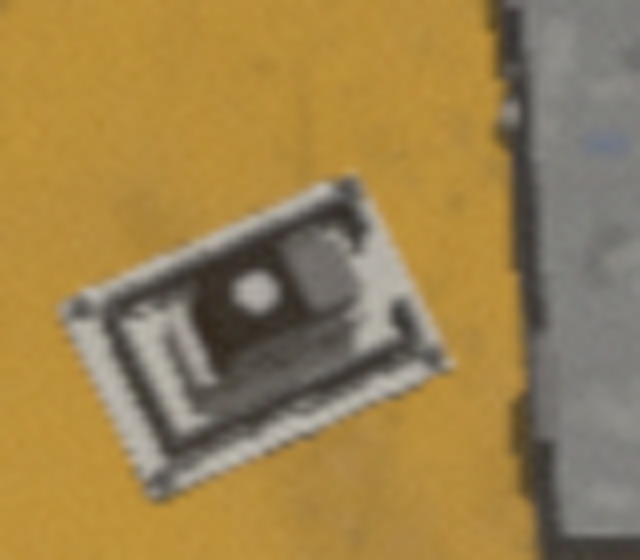

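The valve stands inside the bay at about (382,170). The grey plug at (391,164) points to the notched right end, and the dark strip below it is the valve's shadow. I'm handing in.

```bash
python3 -c "
from plant import close_job; print(close_job())"
```

```text
the job is handed in; nothing more can be done
None
```

All five parts are put away and the job is handed in. It took about 45 s of the 115 s allowed.

- **Order:** I placed the two hex bolts first, then the larger black tee, then the bronze silencer, and the solenoid valve last. The smaller look-alike tee was left alone.
- **Trays:** The last top and side pictures show both bolts, the tee and the silencer inside the cavities whose ledges carry the matching samples. The two bolts lie close together and may be touching.
- **Valve:** It stands upright in the bay with its plug block pointing to the notched end. A fit to the last top picture puts it within about 1 mm of the bay centre. That fit gave a yaw of 27.5°, against the bay's measured 24.1°. I take this as measurement scatter, because the gripper released it at 24.1°.
- **Robot:** The gripper ended open, 0.18 m up and clear of everything. Wrist force readings at the end of each move stayed below about 7 N.

Two measurements disagreed along the way:

- **Short bolt:** Its yaw came out anywhere from -47° to -54°, so I used -49° and the grip held.
- **Silencer:** The first fit, started from a wrong yaw guess, failed and I redid it before grasping.

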